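Put the hazelnuts away

TASK

Tip all five hazelnuts from the steel jug into the open storage jar: turn the jug so that its spout is over the jar's mouth, and pour over the spout. Then stand the empty jug upright on the bare worktop and shut the jar's hinged lid fully. Leave the other things, and the jar itself, where they stand.

Things in the scene. Friction and masses are not known exactly. Their poses are not given: they have to be found in the camera images.
- jug: Steel pouring jug, open flared round wall (14 degrees): 64 mm across the base, 108 mm across the rim, 88 mm high, wall 4 mm, floor 6 mm, 0.33 kg. Origin under its centre, z up, x towards the spout; strap handle at -x. Starts left or right of the jar, spout away from the robot within 45 degrees. Nuts roll out over the spout once it is tipped 80 to 90 degrees.
- jug_spout (a point): Tip of the jug's spout, 81 mm from the jug's axis towards its +x, 92 mm above its underside; the spout is a smooth open channel about 40 mm wide.
- jug_handle (a point): Middle of the upright of the jug's strap handle, 87 mm from the jug's axis at -x, 56 mm above its underside. The upright is 14 mm wide (along y) with flat sides, 11 mm thick (along x), 34 to 78 mm up; about 33 mm of air between it and the wall. Taken leaning 40 degrees back, away from the spout, a hand can pour 85 degrees by leaning 45 forward.
- nut0: Hazelnut in its shell, a brown ball of 19 mm, 10 g; origin at its centre. It starts inside the jug, resting on the floor or on other nuts. It rolls easily.
- nut1: Hazelnut in its shell, a brown ball of 19 mm, 10 g; origin at its centre. It starts inside the jug, resting on the floor or on other nuts. It rolls easily.
- nut2: Hazelnut in its shell, a brown ball of 19 mm, 10 g; origin at its centre. It starts inside the jug, resting on the floor or on other nuts. It rolls easily.
- nut3: Hazelnut in its shell, a brown ball of 19 mm, 10 g; origin at its centre. It starts inside the jug, resting on the floor or on other nuts. It rolls easily.
- nut4: Hazelnut in its shell, a brown ball of 19 mm, 10 g; origin at its centre. It starts inside the jug, resting on the floor or on other nuts. It rolls easily.
- jar: White ceramic storage jar, 116 mm across, 101 mm high without lid, mouth 99 mm across inside, floor 6 mm, 0.9 kg, loose on the worktop. Origin under its centre, z up; the lid is hinged at its +x side, which faces away from the robot within 20 degrees, so the open lid stands up behind the mouth.
- jar_mouth (a point): Centre of the jar's mouth, at rim height, 101 mm above the jar's underside.
- jar_hinge (a point): Middle of the lid's hinge pin, 68 mm from the jar's axis at its +x, 103.5 mm above its underside; the pin lies along the jar's y.
- lid (a joint): Angle of the jar's lid: 0 fully shut, about 1.57 straight up, 1.95 the stop, leaning back. The starts are 1.55 to 1.9 rad. The hinge is stiff: the lid stays at any angle it is left at, and must be pushed the whole way, with about 1 to 2 N at its free edge.
- lid_edge (a point): Point on the lid's outer face, 120 mm from the hinge pin, 111 mm above the worktop when shut. The lid is a disc of 114 mm, about 10 mm thick, its outer face slightly domed; a tab 26 mm wide stands out beyond the free edge to 138 mm from the pin.
- mug_b: Dark mug, 88x126x106 mm, a bystander on the other side of the jar from the jug; origin under it. Not to be moved.
- garlic: Garlic bulb, 56 mm, a bystander behind the middle; origin under it. Not to be moved.
- onion: Red onion, about 84x81x82 mm, a bystander behind; origin under it. Not to be moved.
- salt_shaker: Salt shaker, 44 mm across, 90 mm high, a bystander; origin under it. Not to be moved.
- teaspoon: Steel teaspoon, 137x28x13 mm, lying on the worktop near the front edge, a bystander; origin under its middle, length along its x. Not to be moved.
There are look-alikes about, which are no part of the job. What is shaped like the jar but turquoise is not meant.

How it is judged:
On the way, in this order (a step that is already met when the one before it is completed fails the run):
1. all five nuts are in the jar (horizontal distance between each of nut0, nut1, nut2, nut3, nut4 and jar_mouth below 0.055 m and z of nut0 in the frame of jar between 0 and 0.09 m and z of nut1 in the frame of jar between 0 and 0.09 m and z of nut2 in the frame of jar between 0 and 0.09 m and z of nut3 in the frame of jar between 0 and 0.09 m and z of nut4 in the frame of jar between 0 and 0.09 m), for 0.2 s.
2. the jar's lid is shut on the nuts (all of step 1 and value of joint lid below 0.05 rad), for 0.2 s.
At the end, for the whole second after the job is handed in: All five nuts lie inside the jar (below its rim); the lid is shut to within 0.05 rad; the jar stands upright; the jug stands upright (within 0.08 rad) and at rest with its base on the bare worktop (within 6 mm) (all of step 2 and height (world z) of jug below 0.006 m and angle between jug's own z axis and vertical below 0.08 rad and linear speed of jug below 0.02 m/s and angle between jar's own z axis and vertical below 0.05 rad); the robot touches nothing.
It fails at once if the jug is tipped more than 0.8 rad while the tip of its spout is more than 70 mm (seen from above) from the centre of the jar's mouth (angle between jug's own z axis and vertical above 0.8 rad and horizontal distance between jug_spout and jar_mouth above 0.07 m).
It fails at once if the jug is tipped more than 1.05 rad other than over its spout (angle between jug's own z axis and vertical above 1.05 rad and angle between jug's own x axis and vertical below 2.1 rad).
It fails at once if the jug is let go in the air or knocked so that it moves at over 0.4 m/s out of the fingers (linear speed of jug above 0.4 m/s and contact force between the fingers and jug below 0.1 N).
It fails at once if the jar is pushed more than 50 mm from its place or tilted more than 0.2 rad (distance of jar from where it was at the start of the episode above 0.05 m or angle between jar's own z axis and vertical above 0.2 rad).
It fails at once if a bystander (mug, garlic, onion, salt shaker, teaspoon) is moved more than 30 mm (distance of any of mug_b, garlic, onion, salt_shaker, teaspoon from where it was at the start of the episode above 0.03 m).
It also fails if it takes over 72 s, if anything falls off the work surface, if the arm or the gripper's body presses on something with over 40 N, if the wrist force passes 120 N, or if a joint passes its speed limit or range.

ROBOT

A 6-joint arm with a two-finger parallel gripper is mounted at the origin on a cart in front of the work surface, level with it; the furniture and walls round the work are solid. World frame = base frame: x ahead of the robot, y to its left, z up, the work surface at z = 0. Lengths are in m, angles in rad, forces in N, time in s.
With the tool pointing down it reaches from about 0.35 to 0.775 m from the base axis. Payload 7.3 kg.
Tool frame: the origin (TCP) lies at the very end of the fingers, on their centre line; the grasp point (between the pads) lies 19 mm behind it (pinch_z is the distance from the TCP to the grasp point, in m); z points along the fingers, y is the line along which they close (so a half turn about z gives the same grasp; the last joint's range is limited). The gripper opens to 92 mm and grips with 3 to 60 N. Pads are 19 mm wide; open, the fingers measure 130 mm over their backs; the gripper's body (75 mm by 190 mm) begins 47 mm behind the grasp point.
Start: joints at [-1.319, 0.342, 1.524, -0, 1.275, -0.146], TCP at [0.203, -0.484, 0.196] pointing down, gripper open.
Joint ranges: [-2.53, 2.53], [-0.77, 2.02], [0.04, 2.7], [-1, 4.14], [0.28, 2.66], [-3.11, 3.11]. Speed limits (rad/s): [2.57, 2.57, 3.14, 3.14, 3.14, 3.14].

INTERFACE

Orientations are given as [roll, pitch, yaw] about the fixed x, y, z axes, in that order (R = Rz(yaw) Ry(pitch) Rx(roll)).
In Python, from cell import * gives the robot as it stands.
- The arm moves only by the tool arm_command, never from a script. Its arguments are lists of equal length, an entry for each row: "fingers": the gripper command: -1 is fully open, 1 is shut, values between are in proportion; "travel": the shift along the tool's x, y, z in m, a list of three; "dr": the turn, a rotation vector about the tool's x, y, z in degrees, a list of three. In form: {"fingers": [fingers, ...], "travel": [[x, y, z], ...], "dr": [[wx, wy, wz], ...]}. A call has 1 to 8 rows; each row is the pose to reach, as a shift and turn from the pose commanded when the call began, along the tool's axes at that moment; what a row does not reach only later rows make up. A row lasts 1/12 s, in which the tool goes at most 41.7 mm and 7.16 degrees, less where a joint would pass 70% of its speed; a pose out of reach is approached as far as the arm can. A call with a gripper value outside its range is refused whole. The fingers move at their own pace and stop on an object; "squeeze" is the grip in N (left out, the last holds). Time passes only in rows, so rows that repeat a pose let the fingers close. It gives the time, the measured TCP pose, the force, the opening and the grip force at its end, in the units of the state.
- observe(): the state, without advancing time (a new reading comes with each control period).
- read_camera(name): name is "scene" or "top" or "wrist"; returns a dict with "color" (400x640x3 uint8, blue, green, red), "z_map" (400x640 float32, m along the optical axis (not along the pixel's ray), 0 where there is no reading), "fx", "fy", "cx", "cy" (pixels), "R" (3x3) and "t" (3): a world point X has camera coordinates R X + t. Camera axes: x right, y down, z forward; pixel columns grow to the right and rows downward; lengths in m; the calibration is good to about 2 mm. The wrist camera is an equidistant fisheye: a pixel r from the principal point sees the ray r / f radians off the axis. A picture is of the moment at which its call begins.
- hand_in(): hands the job in; it is judged then, once.
The state is a dict: "time": time; "qpos": joint angles; "qvel": joint speeds; "joint_efforts": joint torques, N m; "tool_pos": TCP position; "tool_rot": TCP orientation; "contact_force": force on the tool from outside, world axes, zero at the start; "torque": the same for the moment, N m; "opening": finger opening in m; "grip_force": force on a finger pad.
Only numpy, scipy, OpenCV 4.12 (cv2) and the standard library are available. Lean on these libraries where they do the work, as an engineer would, in place of code of your own. Each camera call takes 0.05 s, during which the arm holds its last target. There are 200 camera calls.

## Working session

There is one attempt and no reset: what is moved stays moved. The work goes in short steps, Python scripts to look and compute and a tool call to move; the robot and the scene stay as the last step left them, time stands still between calls to the robot, and variables do not carry over. Pictures are saved under pics/ and viewed, at most 10 in all, crops included, and the job is handed in when it is done.

Besides the shell and the picture viewer there is one more tool, called after "Call:" in YAML: its name, and indented under it one key for each argument. arm_command: Moves the arm, as the interface text tells. Its arguments: {"type":"object","properties":{"fingers":{"type":"array","items":{"type":"number"}},"travel":{"type":"array","items":{"type":"array","items":{"type":"number"}}},"dr":{"type":"array","items":{"type":"array","items":{"type":"number"}}},"squeeze":{"type":"number"}},"required":["fingers","travel","dr"]}

```bash
ls; mkdir -p pics; python3 - <<'E'
from cell import *
import cv2,numpy as np
s=observe();print(s['tool_pos'],s['tool_rot'],s['opening'],s['time'])
for n in("scene","top"):
    c=read_camera(n);cv2.imwrite(f"pics/{n}0.png",c["color"]);np.savez(f"pics/{n}0.npz",**c);print(n,c['fx'],c['cx'],c['cy'],c['R'].round(3).tolist(),c['t'].round(3))
E
```

```text
pics
[ 0.2032964  -0.48355546  0.19527054] [-3.14009206e+00 -2.02334182e-04  3.97839595e-01] 0.09224742991491156 0.0
scene 407.2815646461372 325.1908538208883 202.5875941884139 [[-0.501, -0.865, 0.018], [-0.482, 0.262, -0.836], [0.719, -0.427, -0.548]] [0.244 0.365 0.682]
top 417.3533190333182 316.8230355954913 199.9683109205864 [[-0.099, -0.995, 0.003], [-0.967, 0.095, -0.235], [0.233, -0.026, -0.972]] [0.014 0.558 1.125]
```

View pics/scene0.png

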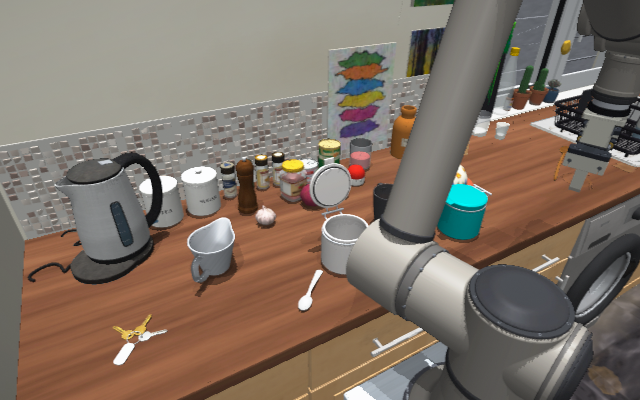

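View pics/top0.png

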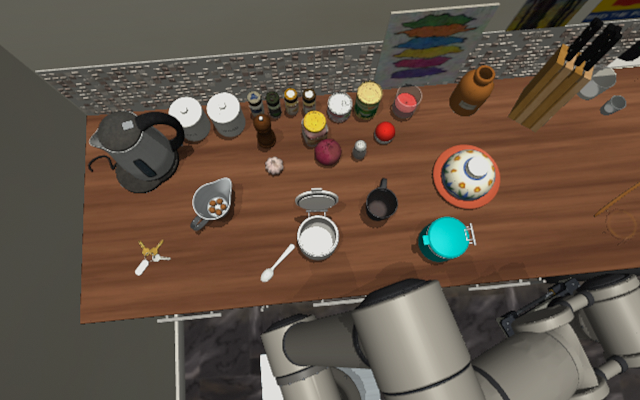

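The top view shows the jug near (215,200), with its handle at (198,224) and spout at (230,183). The jar is at (318,238) with its lid open behind it at (317,200). The mug is at (380,203), the teaspoon at (278,263) and the garlic at (274,166). The scene view agrees: jug (212,248), jar (345,243), lid (330,185).

```bash
cat > h.py <<'E'
import numpy as np,cv2
def cloud(c):
    z=c["z_map"];v,u=np.mgrid[:z.shape[0],:z.shape[1]]
    P=np.stack([(u-c["cx"])/c["fx"]*z,(v-c["cy"])/c["fy"]*z,z],-1)
    W=(P-c["t"])@c["R"]; W[z==0]=np.nan; return W
def proj(c,X):
    p=np.asarray(X)@c["R"].T+c["t"];return p[...,:2]/p[...,2:]*[c["fx"],c["fy"]]+[c["cx"],c["cy"]]
def ray(c,uv,h):
    d=np.array([(uv[0]-c["cx"])/c["fx"],(uv[1]-c["cy"])/c["fy"],1])@c["R"];o=-c["t"]@c["R"]
    return o+d*(h-o[2])/d[2]
def circ(xy):
    A=np.c_[2*xy,np.ones(len(xy))];s=np.linalg.lstsq(A,(xy**2).sum(1),rcond=None)[0]
    return s[:2],np.sqrt(s[2]+s[:2]@s[:2])
E
python3 - <<'E'
from h import *
T=dict(np.load("pics/top0.npz"));S=dict(np.load("pics/scene0.npz"))
wt,ws=cloud(T),cloud(S)
print("table top/scene",wt[270:280,180:230,2].mean(),ws[330:340,220:260,2].mean())
for n,uv in dict(jugc=(215,200),handle=(198,224),spout=(230,183),jar=(318,238),lid=(317,200),mug=(380,203),spoon=(278,263),garlic=(274,166),kettle=(140,150),shaker=(360,150),onion=(327,152)).items(): print(n,wt[uv[1],uv[0]].round(3))
for nm,W in(("top",wt),("scene",ws)):
    # jar and jug regions
    for n,c0,r0,zr in(("jar",wt[238,318],.09,(.096,.106)),("jarlid",wt[200,317],.09,(.112,.3)),("jug",wt[200,215],.12,(.08,.1)),("jughandle",wt[224,198],.035,(.03,.09))):
        m=(np.hypot(W[...,0]-c0[0],W[...,1]-c0[1])<r0)&(W[...,2]>zr[0])&(W[...,2]<zr[1])
        p=W[m]
        if len(p)<5: print(nm,n,len(p));continue
        print(nm,n,len(p),p.min(0).round(3),p.max(0).round(3),p.mean(0).round(3),[x.round(4) if hasattr(x,'round') else x for x in circ(p[:,:2])])
        if n=="jarlid":
            q=p-p.mean(0);u,s,v=np.linalg.svd(q,full_matrices=False);print(" normal",v[2].round(3),s.round(3), "yawnormal",np.arctan2(v[2][1],v[2][0]))
E
```

```text
table top/scene nan nan
jugc [0.6   0.261 0.008]
handle [0.53  0.311 0.019]
spout [0.622 0.198 0.094]
jar [ 0.456 -0.035  0.007]
lid [ 0.526 -0.038  0.19 ]
mug [ 0.542 -0.23   0.009]
spoon [ 0.396  0.088 -0.002]
garlic [0.68  0.075 0.035]
kettle [0.7   0.404 0.205]
shaker [ 0.689 -0.18   0.08 ]
onion [ 0.699 -0.086  0.062]
top jar 272 [ 0.396 -0.088  0.096] [0.521 0.023 0.106] [ 0.454 -0.032  0.101] [array([ 0.4538, -0.0322]), np.float64(0.0532)]
top jarlid 715 [ 0.515 -0.091  0.126] [0.548 0.019 0.243] [ 0.529 -0.036  0.19 ] [array([ 0.5316, -0.0362]), np.float64(0.0285)]
 normal [-0.968  0.055  0.244] [0.772 0.732 0.077] yawnormal 3.0850928941429694
top jug 329 [0.521 0.195 0.08 ] [0.643 0.316 0.096] [0.591 0.255 0.087] [array([0.5809, 0.2496]), np.float64(0.0573)]
top jughandle 142 [0.51  0.277 0.03 ] [0.562 0.321 0.09 ] [0.534 0.301 0.071] [array([0.5378, 0.3069]), np.float64(0.0192)]
scene jar 271 [ 0.394 -0.086  0.096] [0.521 0.022 0.106] [ 0.467 -0.028  0.1  ] [array([ 0.4553, -0.0305]), np.float64(0.0536)]
scene jarlid 1519 [ 0.511 -0.094  0.113] [0.545 0.02  0.239] [ 0.525 -0.032  0.177] [array([ 0.5308, -0.0341]), np.float64(0.0291)]
 normal [-0.978  0.07   0.197] [1.168 1.078 0.121] yawnormal 3.070552466503756
scene jug 395 [0.521 0.195 0.08 ] [0.641 0.314 0.091] [0.588 0.249 0.085] [array([0.5797, 0.2486]), np.float64(0.0568)]
scene jughandle 331 [0.51  0.276 0.03 ] [0.564 0.321 0.088] [0.532 0.299 0.066] [array([0.5347, 0.3018]), np.float64(0.0188)]
```

```bash
cat >> h.py <<'E'
from scipy.spatial.transform import Rotation as Ro
def Rg(yaw,lean,flip=0):
    "tool z tilted so hand leans back by lean deg from heading yaw(rad); y along heading's left"
    l=np.radians(lean);f=np.array([np.cos(yaw),np.sin(yaw),0]);z=f*np.sin(l)+[0,0,-np.cos(l)]
    y=np.array([-np.sin(yaw),np.cos(yaw),0])*(-1 if flip else 1)
    return np.c_[np.cross(y,z),y,z]
def cmd(s,p,R):
    R0=Ro.from_euler('xyz',s['tool_rot']).as_matrix()
    return (R0.T@(np.asarray(p)-s['tool_pos'])).round(4).tolist(),np.degrees(Ro.from_matrix(R0.T@R).as_rotvec()).round(2).tolist()
E
python3 - <<'E'
from h import *; from cell import observe; import json
s=observe();open("fk.jsonl","a").write(json.dumps([list(map(float,s[k])) for k in("qpos","tool_pos","tool_rot")])+"\n")
R0=Ro.from_euler('xyz',s['tool_rot']).as_matrix()
print(cmd(s,[.3,-.25,.36],R0))
T=dict(np.load("pics/top0.npz"));S=dict(np.load("pics/scene0.npz"))
for n,c in(("t",T),("s",S)):
    W=cloud(c);p=W[(W[...,2]>.02)&(np.hypot(W[...,0]-.58,W[...,1]-.25)<.12)];
    c0=np.array([.58,.25]);yaw=-.76
    for _ in range(8):
        d=p[:,:2]-c0;a=np.arctan2(d[:,1],d[:,0])-yaw;a=(a+np.pi)%(2*np.pi)-np.pi
        rim=(p[:,2]>.084)&(p[:,2]<.093)&(abs(a)>.8)&(abs(a)<2.5)
        c0,r=circ(p[rim,:2]);d=p[:,:2]-c0
        rr=np.hypot(*d.T)
        h=(rr>.07)&(d@[np.cos(yaw),np.sin(yaw)]<0);sp=(rr>.064)&(d@[np.cos(yaw),np.sin(yaw)]>0)&(p[:,2]>.07)
        hv=p[h].mean(0)[:2]-c0; yaw=np.arctan2(-hv[1],-hv[0])
    sv=p[sp].mean(0)[:2]-c0
    print(n,"jug",c0.round(4),r,"yaw handle",yaw,"spout",np.arctan2(sv[1],sv[0]),h.sum(),sp.sum(),"handle z",p[h][:,2].min(),p[h][:,2].max(),"rmax",rr.max(), p[rim][:,2].mean())
E
```

```text
([0.1797, -0.1781, -0.1644], [0.0, 0.0, 0.0])
t jug [0.579  0.2542] 0.051282543508083485 yaw handle -0.7799474436892205 spout -0.7063268581473451 81 65 handle z 0.020009584263481293 0.08520396440157108 rmax 0.09337216035066209 0.08765690455114841
s jug [0.5758 0.2541] 0.051522819863653646 yaw handle -0.786975694746863 spout -0.6962926936966569 155 101 handle z 0.020142306025834656 0.08395737997220477 rmax 0.09039637550888557 0.08589735163922099
```

Call:
arm_command:
  fingers: [-1,-1,-1,-1,-1,-1,-1,-1]
  travel:
    - [0,0,-0.04]
    - [0,0,-0.08]
    - [0,0,-0.12]
    - [0.04,-0.04,-0.16]
    - [0.08,-0.08,-0.16]
    - [0.12,-0.12,-0.16]
    - [0.15,-0.15,-0.16]
    - [0.18,-0.18,-0.16]
  dr:
    - [0,0,0]
    - [0,0,0]
    - [0,0,0]
    - [0,0,0]
    - [0,0,0]
    - [0,0,0]
    - [0,0,0]
    - [0,0,0]

```text
time: 0.77
tool_pos: [0.279, -0.2973, 0.3546]
tool_rot: [3.141, -0.0, 0.397]
contact_force: [1.8, 0.1, 1.4]
opening: 0.0916
grip_force: 0.0
```

```bash
cat > log.py <<'E'
from h import *; from cell import observe; import json
s=observe();open("fk.jsonl","a").write(json.dumps([list(map(float,s[k])) for k in("qpos","tool_pos","tool_rot")])+"\n")
print(s['time'],s['tool_pos'].round(4) if hasattr(s['tool_pos'],'round') else s['tool_pos'],s['tool_rot'],np.round(s['qpos'],3))
E
python3 -c "
from log import *
print(cmd(s,[.38,.05,.36],Rg(-.3,15)),cmd(s,[.38,.05,.36],Rg(-.3,15,1)))"
```

```text
0.7667 [ 0.279  -0.2973  0.3546] [ 3.14143338e+00 -1.55057036e-04  3.96905879e-01] [-1.006  0.037  1.478  0.     1.626  0.168]
([0.2274, -0.2813, -0.0054], [-18.29, -6.64, -139.07]) ([0.2274, -0.2813, -0.0054], [-5.22, 14.37, 39.7])
```

Call:
arm_command:
  fingers: [-1,-1,-1,-1,-1,-1,-1,-1]
  travel:
    - [0.04,-0.04,0]
    - [0.06,-0.07,0]
    - [0.09,-0.11,0]
    - [0.12,-0.15,0]
    - [0.15,-0.18,0]
    - [0.18,-0.22,0]
    - [0.21,-0.26,0]
    - [0.23,-0.28,0]
  dr:
    - [0,0,-7]
    - [0,0,-14]
    - [0,0,-21]
    - [0,0,-28]
    - [0,0,-35]
    - [0,0,-42]
    - [0,0,-49]
    - [0,0,-56]

```text
time: 1.43
tool_pos: [0.3731, 0.0223, 0.3546]
tool_rot: [3.141, 0.0, 1.381]
contact_force: [0.8, -0.7, -0.5]
opening: 0.0918
grip_force: 0.0
```

```bash
python3 -c "
from log import *
print(cmd(s,[.38,.1,.36],Rg(-.3,15)))"
```

```text
1.4333 [0.3731 0.0223 0.3546] [3.14126551e+00 1.71802372e-04 1.38115476e+00] [-0.146 -0.031  1.547 -0.     1.626  0.044]
([0.0777, -0.0079, -0.0054], [-10.94, -12.21, -83.16])
```

Call:
arm_command:
  fingers: [-1,-1,-1,-1,-1,-1,-1,-1]
  travel:
    - [0.04,0,0]
    - [0.08,0,0]
    - [0.08,0,0]
    - [0.08,0,0]
    - [0.08,0,0]
    - [0.08,0,0]
    - [0.08,0,0]
    - [0.08,0,0]
  dr:
    - [-1,-1,-7]
    - [-2,-2,-14]
    - [-3,-3,-20]
    - [-4,-4,-27]
    - [-5,-5,-34]
    - [-6,-6,-40]
    - [-7,-7,-47]
    - [-7,-8,-54]

```text
time: 2.1
tool_pos: [0.3884, 0.0987, 0.3543]
tool_rot: [3.098, 0.174, 2.323]
contact_force: [0.4, -0.1, 0.6]
opening: 0.0919
grip_force: 0.0
```

```bash
python3 -c "
from log import *
print(cmd(s,[.42,.25,.30],Rg(-.74,40)))"
```

```text
2.1 [0.3884 0.0987 0.3543] [3.09848939 0.17419129 2.32317737] [ 0.163 -0.055  1.585 -0.121  1.479 -0.591]
([0.0969, 0.1247, 0.0435], [0.49, -29.91, -4.76])
```

Call:
arm_command:
  fingers: [-1,-1,-1,-1,-1]
  travel:
    - [0.02,0.03,0]
    - [0.04,0.06,0]
    - [0.06,0.08,0.01]
    - [0.08,0.1,0.02]
    - [0.1,0.12,0.02]
  dr:
    - [0,-6,-1]
    - [0,-12,-2]
    - [0,-18,-3]
    - [0,-24,-4]
    - [0,-30,-5]

```text
time: 2.52
tool_pos: [0.4119, 0.2529, 0.3215]
tool_rot: [3.132, 0.705, 2.399]
contact_force: [1.0, -0.5, -0.7]
opening: 0.0919
grip_force: 0.0
```

```bash
cat > fk.py <<'E'
from h import *; import json
from scipy.optimize import least_squares
ry=lambda a:Ro.from_euler('y',a).as_matrix(); rz=lambda a:Ro.from_euler('z',a).as_matrix()
def fk(q,L):
    a,d1,l2,e,l3,l6=L
    R1=rz(q[0]);p=R1@[a,0,d1];R=R1@ry(q[1]);p=p+R@[0,0,l2];R=R@ry(q[2]);p=p+R@[e,0,l3]
    R=R@rz(q[3])@ry(q[4])@rz(q[5]+np.pi/2*SG);return p+R@[0,0,l6],R
SG=1
D=[json.loads(l) for l in open("fk.jsonl")]
for SG in(1,-1):
    if max(np.abs(fk(d[0],np.zeros(6))[1]-Ro.from_euler('xyz',d[2]).as_matrix()).max() for d in D)<.02:break
res=least_squares(lambda L:np.concatenate([fk(d[0],L)[0]-d[1] for d in D]+[.001*(L-[0,.3,.4,0,.4,.2])]),[0,.3,.4,0,.4,.2]);L=res.x
LO=np.array([-2.53,-.77,.04,-1,.28,-3.11]);HI=np.array([2.53,2.02,2.7,4.14,2.66,3.11])
def ik(p,R,q0,lim=True):
    f=lambda q:np.r_[(fk(q,L)[0]-p)*5,((fk(q,L)[1]-R)).ravel()]
    r=least_squares(f,np.clip(q0,LO+1e-3,HI-1e-3),bounds=(LO,HI));return r.x,np.abs(r.fun).max()
E
python3 - <<'E'
from log import *
from fk import *
import fk as F
D=F.D
print("SG",F.SG,"L",F.L.round(4),"res",[np.abs(fk(d[0],F.L)[0]-d[1]).max().round(4) for d in D],[np.abs(fk(d[0],F.L)[1]-Ro.from_euler('xyz',d[2]).as_matrix()).max().round(3) for d in D])
q0=np.array(s['qpos'])
h=np.array([.513,.313,.056])
for lean in(40,30,50):
  for yaw in(-.74,):
    R=Rg(yaw,lean)
    print(lean,[ (x[0].round(2),round(x[1],4)) for x in [ik(h+R[:,2]*(.019-k),R,q0) for k in(0,.1)]])
# pours
jm=np.array([.4545,-.031])
for lean in (40,50,30):
  for f in (-100,-80,-60,-45,-30,0,20):
    yaw=np.radians(f);fv=np.array([np.cos(yaw),np.sin(yaw),0]);out=[]
    q=ik(np.array([.4,.05,.35]),Rg(yaw,lean),q0)[0]
    for th in (0,20,40,60,75,85,90):
        t=np.radians(th);sp=np.r_[jm,.125 if th>40 else .19]
        off=np.array([168*np.cos(t)+36*np.sin(t),-168*np.sin(t)+36*np.cos(t)])/1e3
        hp=sp-fv*off[0]-[0,0,off[1]];R=Rg(yaw,lean-th)
        q,e=ik(hp+R[:,2]*.019,R,q);out.append(round(e,3))
    print(lean,f,out,q.round(2))
E
```

```text
2.5167 [0.4119 0.2529 0.3215] [3.13211098 0.70512314 2.39888625] [ 0.865  0.21   1.588 -0.716  1.413  0.177]
SG 1 L [0.0375 0.1274 0.4533 0.0171 0.3476 0.2265] res [np.float64(0.0745), np.float64(0.0635), np.float64(0.0764), np.float64(0.0624), np.float64(0.0181)] [np.float64(0.0), np.float64(0.0), np.float64(0.0), np.float64(0.0), np.float64(0.0)]
40 [(array([ 0.77,  0.72,  1.61, -0.88,  0.98,  0.52]), np.float64(0.0)), (array([ 0.88,  0.61,  1.55, -0.77,  1.16,  0.44]), np.float64(0.0))]
30 [(array([ 0.72,  0.7 ,  1.58, -0.68,  0.92,  0.32]), np.float64(0.0)), (array([ 0.81,  0.57,  1.51, -0.59,  1.12,  0.26]), np.float64(0.0))]
50 [(array([ 0.81,  0.77,  1.59, -1.  ,  1.09,  0.62]), np.float64(0.0326)), (array([ 0.95,  0.67,  1.57, -0.94,  1.24,  0.6 ]), np.float64(0.0))]
40 -100 [np.float64(0.0), np.float64(0.0), np.float64(0.0), np.float64(0.0), np.float64(0.0), np.float64(0.0), np.float64(0.0)] [-0.34  0.23  1.71  0.87  1.45 -0.39]
40 -80 [np.float64(0.0), np.float64(0.0), np.float64(0.0), np.float64(0.0), np.float64(0.0), np.float64(0.0), np.float64(0.0)] [-0.31  0.31  1.6   0
[... 2458 characters left out ...]
0.0)] [-0.29  0.44  1.5   0.71  1.99 -0.79]
30 -45 [np.float64(0.0), np.float64(0.0), np.float64(0.0), np.float64(0.0), np.float64(0.0), np.float64(0.0), np.float64(0.0)] [-0.23  0.49  1.42  0.56  2.13 -0.95]
30 -30 [np.float64(0.0), np.float64(0.0), np.float64(0.0), np.float64(0.0), np.float64(0.0), np.float64(0.0), np.float64(0.0)] [-0.18  0.52  1.37  0.39  2.24 -1.15]
30 0 [np.float64(0.0), np.float64(0.0), np.float64(0.0), np.float64(0.0), np.float64(0.0), np.float64(0.0), np.float64(0.0)] [-0.05  0.54  1.33 -0.06  2.32 -1.64]
30 20 [np.float64(0.0), np.float64(0.0), np.float64(0.0), np.float64(0.0), np.float64(0.0), np.float64(0.0), np.float64(0.0)] [ 0.03  0.52  1.36 -0.36  2.25 -1.96]
```

```bash
sed -i 's/a,d1,l2,e,l3,l6=L/a,d1,l2,e,l3,l6,b=L/; s/\[a,0,d1\]/[a,b,d1]/; s/np.zeros(6)/np.zeros(7)/; s/\.4,0,\.4,\.2\]/.4,0,.4,.2,.07]/g' fk.py
python3 - <<'E'
from fk import *
import fk as F
from cell import observe
s=observe();q0=np.array(s['qpos'])
print("L",F.L.round(4),"res",[np.abs(fk(d[0],F.L)[0]-d[1]).max().round(4) for d in F.D])
h=np.array([.513,.313,.056])
R=Rg(-.74,40);
for k in(0,.1,.15): print(k,(h+R[:,2]*(.019-k)).round(4),*ik(h+R[:,2]*(.019-k),R,q0), cmd(s,h+R[:,2]*(.019-k),R))
jm=np.array([.4545,-.031])
q=q0;yaw=-.74;fv=np.array([np.cos(yaw),np.sin(yaw),0])
for th in (0,0,15,25,40,60,75,85,95):
    t=np.radians(th);sp=np.r_[jm,.125 if th>30 else .18]
    off=np.array([168*np.cos(t)+36*np.sin(t),-168*np.sin(t)+36*np.cos(t)])/1e3
    hp=sp-fv*off[0]-[0,0,off[1]];R=Rg(yaw,40-th)
    q,e=ik(hp+R[:,2]*.019,R,q);print(th,hp.round(3),q.round(2),round(e,4))
E
```

```text
L [0.     0.2229 0.5062 0.0465 0.3796 0.3489 0.0764] res [np.float64(0.0), np.float64(0.0), np.float64(0.0), np.float64(0.0), np.float64(0.0)]
0 [0.522  0.3048 0.0414] [ 0.77495238  0.7152075   1.62027325 -0.8824191   0.98095559  0.52171001] 4.1559383712197473e-10 ([0.1464, 0.1103, 0.2441], [0.44, 0.4, -0.12])
0.1 [0.4746 0.3481 0.118 ] [ 0.88623236  0.61742229  1.54510497 -0.77471248  1.16174561  0.44358706] 1.27675647831893e-15 ([0.1457, 0.1111, 0.1441], [0.44, 0.4, -0.12])
0.15 [0.4508 0.3698 0.1564] [ 0.94093428  0.5811371   1.48835564 -0.73516348  1.26155369  0.41192069] 4.240552353707017e-12 ([0.1454, 0.1115, 0.0941], [0.44, 0.4, -0.12])
0 [0.33  0.082 0.144] [ 0.64  0.14  2.31 -1.    0.84  0.56] 0.0108
0 [0.33  0.082 0.144] [ 0.64  0.14  2.31 -1.    0.84  0.56] 0.0108
15 [0.328 0.085 0.189] [ 0.4  -0.04  2.17 -0.52  0.89 -0.12] 0.0
25 [0.331 0.082 0.218] [ 0.22 -0.08  2.05 -0.25  1.03 -0.49] 0.0
40 [0.342 0.071 0.205] [-0.01  0.02  1.96 -0.    1.16 -0.85] 0.0
60 [0.369 0.047 0.252] [-0.23  0.2   1.68  0.17  1.58 -1.09] 0.0
75 [0.397 0.022 0.278] [-0.33  0.38  1.46  0.24  1.87 -1.16] 0.0
85 [0.417 0.003 0.289] [-0.38  0.51  1.31  0.28  2.05 -1.18] 0.0
95 [ 0.439 -0.017  0.295] [-0.42  0.65  1.17  0.33  2.23 -1.17] 0.0
```

```bash
python3 - <<'E'
from h import *
for n in("top","scene"):
    c=dict(np.load(f"pics/{n}0.npz"));W=cloud(c)
    m=(W[...,0]>.1)&(W[...,0]<.75)&(W[...,1]>.3)&(W[...,2]>.1);p=W[m]
    for lo in np.arange(.3,.8,.05):
        k=p[(p[:,1]>=lo)&(p[:,1]<lo+.05)]
        if len(k): print(n,round(lo,2),len(k),k.min(0).round(2),k.max(0).round(2))
    print([ray(c,u,0).round(3) for u in((82,318),(85,200))] if n=="top" else "")
E
```

```text
top 0.35 660 [0.69 0.37 0.1 ] [0.75 0.4  0.24]
top 0.4 1057 [0.67 0.4  0.1 ] [0.75 0.45 0.25]
top 0.45 590 [0.67 0.45 0.1 ] [0.75 0.5  0.25]
top 0.5 132 [0.71 0.5  0.11] [0.75 0.52 0.23]
top 0.65 15686 [0.11 0.65 0.1 ] [0.75 0.67 0.35]
[array([0.296, 0.65 , 0.   ]), array([0.64 , 0.652, 0.   ])]
scene 0.35 669 [0.69 0.36 0.1 ] [0.75 0.4  0.24]
scene 0.4 1842 [0.67 0.4  0.1 ] [0.75 0.45 0.25]
scene 0.45 1805 [0.67 0.45 0.1 ] [0.75 0.5  0.25]
scene 0.5 387 [0.7 0.5 0.1] [0.75 0.52 0.23]
scene 0.65 45 [0.67 0.66 0.1 ] [0.75 0.66 0.11]
```

Call:
arm_command:
  fingers: [-1,-1,-1,-1,-1]
  travel:
    - [0.03,0.025,0.01]
    - [0.06,0.05,0.02]
    - [0.09,0.075,0.03]
    - [0.12,0.1,0.04]
    - [0.145,0.111,0.05]
  dr:
    - [0,0,0]
    - [0,0,0]
    - [0,0,0]
    - [0,0,0]
    - [0.4,0.4,-0.1]

```text
time: 2.93
tool_pos: [0.4297, 0.3891, 0.1889]
tool_rot: [-3.14, 0.692, 2.402]
contact_force: [0.1, -0.8, 0.5]
opening: 0.092
grip_force: 0.0
```

```bash
python3 - <<'E'
from log import *
from cell import read_camera
c=read_camera("wrist");cv2.imwrite("pics/w1.png",c["color"]);np.savez("pics/w1.npz",**c)
print(c['fx'],c['cx'],c['cy'],(-c['t']@c['R']).round(3))
R=Rg(-.74,40);h=np.array([.513,.313,.056])
# project predicted handle (fisheye)
for X in(h,h+[0,0,.02],[.5775,.254,.088],[.5775+.081*.738,.254-.081*.674,.092]):
    p=c['R']@X+c['t'];th=np.arctan2(np.hypot(*p[:2]),p[2]);print((p[:2]/np.hypot(*p[:2])*th*c['fx']+[c['cx'],c['cy']]).round(0))
E
```

```text
2.9333 [0.4297 0.3891 0.1889] [-3.14019062  0.69211657  2.40155769] [ 0.986  0.557  1.427 -0.702  1.351  0.384]
309.70691628693146 322.3793254226524 194.03946005783968 [0.298 0.511 0.284]
[321. 171.]
[321. 185.]
[321. 229.]
[322. 254.]
```

View pics/w1.png

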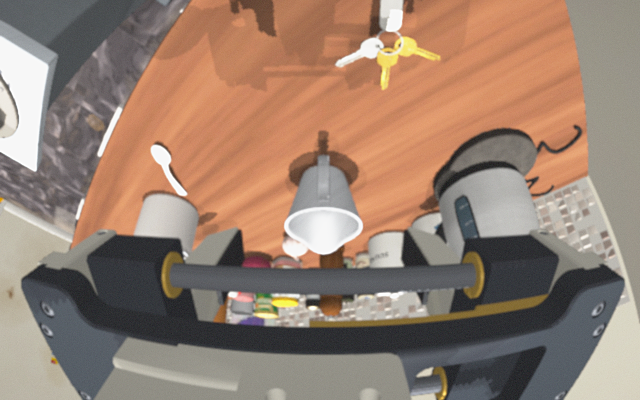

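The wrist view shows the handle upright at (323,175) and the jug rim at (323,225). I predicted (321,171–185) and (321,229), so both agree to about 2 mm.

```bash
python3 - <<'E'
from log import *
R=Rg(-.74,40);h=np.array([.513,.313,.056])
for k in(.08,.0):print(cmd(s,h+R[:,2]*(.019-k),R))
E
```

```text
2.9833 [0.4281 0.3894 0.1837] [-3.13114337  0.69028842  2.40785114] [ 0.987  0.564  1.429 -0.699  1.349  0.385]
([-0.0063, 0.0015, 0.1102], [-0.37, -0.45, 0.28])
([-0.0069, 0.002, 0.1902], [-0.37, -0.45, 0.28])
```

Call:
arm_command:
  fingers: [-1,-1,-1,-1,-1,-1,-1,-1]
  travel:
    - [-0.003,0,0.035]
    - [-0.006,0.001,0.07]
    - [-0.006,0.002,0.1]
    - [-0.007,0.002,0.125]
    - [-0.007,0.002,0.15]
    - [-0.007,0.002,0.17]
    - [-0.007,0.002,0.19]
    - [-0.007,0.002,0.19]
  dr:
    - [0,0,0]
    - [0,0,0]
    - [-0.4,-0.4,0.3]
    - [-0.4,-0.4,0.3]
    - [-0.4,-0.4,0.3]
    - [-0.4,-0.4,0.3]
    - [-0.4,-0.4,0.3]
    - [-0.4,-0.4,0.3]

```text
time: 3.65
tool_pos: [0.5243, 0.2993, 0.0475]
tool_rot: [3.137, 0.699, 2.394]
contact_force: [-0.7, -0.0, 0.7]
opening: 0.0917
grip_force: 0.0
```

```bash
python3 - <<'E'
from log import *
from cell import read_camera
c=read_camera("scene");cv2.imwrite("pics/s2.png",cv2.resize(c["color"][170:320,120:320],None,fx=3,fy=3))
R=Rg(-.74,40);h=np.array([.513,.313,.056]);print(cmd(s,h+R[:,2]*.019,R))
E
```

```text
3.65 [0.5243 0.2993 0.0475] [3.13702655 0.69915262 2.3937881 ] [ 0.766  0.703  1.626 -0.883  0.981  0.517]
([0.0081, 0.0025, 0.0012], [-0.03, 0.06, -0.34])
```

View pics/s2.png

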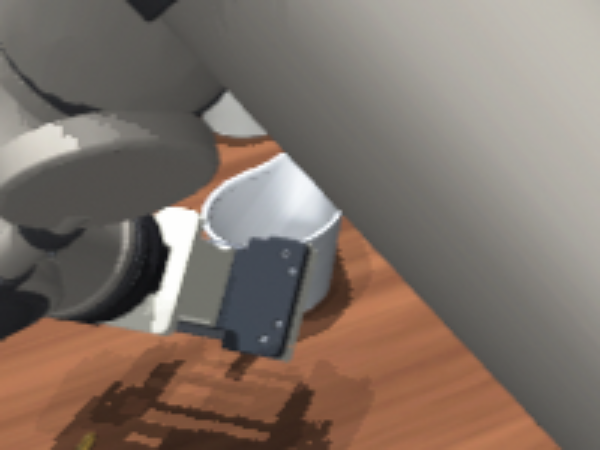

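The fingers straddle the handle, with the finger block at about (265,295) in the crop, and the jug is undisturbed. I'll shift about 8 mm and close.

Call:
arm_command:
  fingers: [-1,-1,0.5,1,1,1,1,1]
  travel:
    - [0.004,0.001,0]
    - [0.008,0.0025,0.001]
    - [0.008,0.0025,0.001]
    - [0.008,0.0025,0.001]
    - [0.008,0.0025,0.001]
    - [0.008,0.0025,0.001]
    - [0.008,0.0025,0.001]
    - [0.008,0.0025,0.001]
  dr:
    - [0,0,0]
    - [0,0,0]
    - [0,0,0]
    - [0,0,0]
    - [0,0,0]
    - [0,0,0]
    - [0,0,0]
    - [0,0,0]
  squeeze: 50

```text
time: 4.37
tool_pos: [0.5223, 0.3083, 0.0444]
tool_rot: [3.129, 0.699, 2.392]
contact_force: [0.1, 0.6, -0.2]
opening: 0.0566
grip_force: 0.0
```

Call:
arm_command:
  fingers: [1,1,1,1]
  travel:
    - [0,0,0]
    - [0,0,0]
    - [0,0,0]
    - [0,0,0]
  dr:
    - [0,0,0]
    - [0,0,0]
    - [0,0,0]
    - [0,0,0]

```text
time: 4.7
tool_pos: [0.5223, 0.3081, 0.0442]
tool_rot: [3.13, 0.699, 2.392]
contact_force: [0.2, -0.7, 0.4]
opening: 0.0297
grip_force: 0.0
```

Call:
arm_command:
  fingers: [1,1,1,1,1,1]
  travel:
    - [0,0,0]
    - [0,0,0]
    - [0,0,0]
    - [0,0,0]
    - [0,0,0]
    - [0,0,0]
  dr:
    - [0,0,0]
    - [0,0,0]
    - [0,0,0]
    - [0,0,0]
    - [0,0,0]
    - [0,0,0]

```text
time: 5.2
tool_pos: [0.5222, 0.3086, 0.0443]
tool_rot: [3.129, 0.699, 2.392]
contact_force: [-2.4, 1.7, 0.1]
opening: 0.0001
grip_force: 1.5
```

```bash
python3 - <<'E'
from log import *
print(s['opening'],s['grip_force'],s['contact_force'])
p=s['tool_pos'];R=Ro.from_euler('xyz',s['tool_rot']).as_matrix()
print("grasp pt",(p-R[:,2]*.019).round(4))
print(cmd(s,p+[0,0,.16],R), cmd(s,p+[-.1,-.1,.16],R))
E
```

```text
5.2 [0.5222 0.3086 0.0443] [3.1290498  0.69900117 2.39191434] [ 0.78   0.712  1.616 -0.882  0.983  0.528]
7.547462848168658e-05 1.4537133566318516 [-2.35131913  1.71960135  0.08167635]
grasp pt [0.513  0.3168 0.0588]
([-0.103, 0.0015, -0.1225], [0.0, 0.0, 0.0]) ([-0.0991, -0.1397, -0.1275], [0.0, 0.0, 0.0])
```

```bash
python3 - <<'E'
from cell import read_camera
import cv2,numpy as np
c=read_camera("wrist");np.savez("pics/w3.npz",**c);a=c["color"][110:290,200:440]
t=read_camera("top");np.savez("pics/top3.npz",**t);b=t["color"][150:270,130:290]
cv2.imwrite("pics/w3.png",np.vstack([cv2.resize(a,(400,300)),cv2.resize(b,(400,300))]))
E
```

```text
(no output)
```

View pics/w3.png

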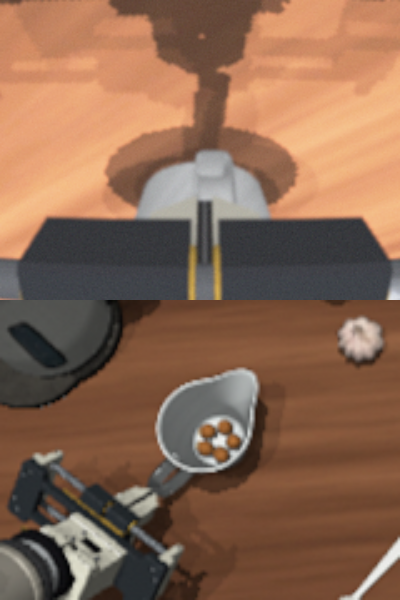

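The fingers are shut just behind the handle, which sits at (210,165) in the crop, and all nuts are still in the jug. I'll measure the jug again.

```bash
python3 - <<'E'
from h import *
for f in("top0","top3","scene0"):
    c=dict(np.load(f"pics/{f}.npz"));W=cloud(c)
    p=W[(W[...,2]>.078)&(W[...,2]<.1)&(np.hypot(W[...,0]-.59,W[...,1]-.25)<.075)]
    yaw=-.74;F=np.array([np.cos(yaw),np.sin(yaw)]);Lt=np.array([-F[1],F[0]])
    # rim in axis coords about (.5775,.254)
    d=p[:,:2]-[.5775,.254];x=d@F;y=d@Lt
    print(f,"x",x.min().round(4),x.max().round(4),"y",y.min().round(4),y.max().round(4),"ymid of widest; x at ymax/min",x[y.argmax()].round(4),x[y.argmin()].round(4), 'tip y',y[x.argmax()].round(4))
    q=W[(W[...,2]>.02)&(W[...,2]<.09)]-[.5775,.254,0];xq=q[:,:2]@F;yq=q[:,:2]@Lt
    m=(abs(yq)<.02)&(xq<-.055)&(xq>-.12)
    for z in np.arange(.03,.09,.01):
        k=m&(abs(q[:,2]-z)<.005)
        if k.sum(): print("  z",z.round(2),k.sum(),"x",xq[k].min().round(4),xq[k].max().round(4),"y",yq[k].min().round(4),yq[k].max().round(4))
E
```

```text
top0 x -0.0626 0.0792 y -0.0532 0.0544 ymid of widest; x at ymax/min -0.0113 -0.0015 tip y 0.0033
  z 0.03 20 x -0.0891 -0.0593 y -0.0033 0.0098
  z 0.04 7 x -0.0912 -0.0844 y -0.0059 0.0089
  z 0.05 7 x -0.0924 -0.0821 y 0.0008 0.0089
  z 0.06 4 x -0.0912 -0.0851 y 0.0072 0.0087
  z 0.07 11 x -0.0881 -0.0567 y -0.0042 0.0094
  z 0.08 47 x -0.0857 -0.0555 y -0.0042 0.01
top3 x -0.0626 0.0823 y -0.0503 0.0562 ymid of widest; x at ymax/min 0.0047 0.0047 tip y -0.0021
  z 0.03 22 x -0.086 -0.0605 y 0.0041 0.0168
  z 0.04 9 x -0.09 -0.078 y 0.0053 0.0169
  z 0.05 5 x -0.0894 -0.0811 y 0.0126 0.0164
  z 0.06 5 x -0.0879 -0.0801 y 0.0146 0.0166
  z 0.07 10 x -0.1114 -0.0742 y -0.0131 0.0149
  z 0.08 67 x -0.1165 -0.0556 y -0.0142 0.0171
scene0 x -0.0622 0.0788 y -0.0536 0.0524 ymid of widest; x at ymax/min -0.0061 0.0005 tip y 0.0055
  z 0.03 15 x -0.0877 -0.0697 y -0.0044 0.0075
  z 0.04 17 x -0.0912 -0.0809 y -0.0053 0.008
  z 0.05 24 x -0.0914 -0.0817 y -0.0072 0.0075
  z 0.06 28 x -0.0908 -0.0817 y -0.0054 0.007
  z 0.07 54 x -0.0907 -0.0552 y -0.0067 0.0079
  z 0.08 48 x -0.0857 -0.0563 y -0.0068 0.0074
```

```bash
cat >> h.py <<'E'
def fproj(c,X):
    p=c['R']@np.asarray(X)+c['t'];r=np.hypot(*p[:2]);return p[:2]/r*np.arctan2(r,p[2])*c['fx']+[c['cx'],c['cy']]
def fcloud(c):
    z=c["z_map"];v,u=np.mgrid[:z.shape[0],:z.shape[1]].astype(float);dx,dy=u-c["cx"],v-c["cy"];r=np.hypot(dx,dy)+1e-9
    k=np.tan(r/c["fx"])/r;P=np.stack([dx*k*z,dy*k*z,z],-1);W=(P-c["t"])@c["R"];W[z==0]=np.nan;return W
E
python3 - <<'E'
from h import *; from cell import observe
s=observe();c=dict(np.load("pics/w3.npz"));W=fcloud(c)
p=np.array(s['tool_pos']);R=Ro.from_euler('xyz',s['tool_rot']).as_matrix()
print(s['opening'],s['tool_pos'],"tcp px",fproj(c,p),fproj(c,p-R[:,2]*.019),fproj(c,p-R[:,2]*.05))
yaw=-.74;F=np.array([np.cos(yaw),np.sin(yaw)]);Lt=np.array([-F[1],F[0]])
def crop(u,v):return int(200+u*.6),int(110+v*.6)
for uv in((210,165),(200,160),(225,160),(210,185),(210,205),(205,230),(160,185),(250,185)):
    u,v=crop(*uv);X=W[v,u];d=X[:2]-[.5775,.254]; print(uv,(u,v),X.round(4),"axis x,y",(d@F).round(4),(d@Lt).round(4),"tool",(R.T@(X-p)).round(4))
E
```

```text
0.0002762426186062424 [0.52217465 0.30853439 0.04427698] tcp px [320.421904  225.5678107] [320.27506438 237.63278945] [319.97240064 262.927828  ]
(210, 165) (326, 209) [0.5457 0.293  0.0152] axis x,y -0.0498 0.0074 tool [-0.0026  0.0042  0.0402]
(200, 160) (320, 206) [0.5383 0.2934 0.0159] axis x,y -0.0555 0.0027 tool [ 0.0013 -0.0005  0.036 ]
(225, 160) (335, 206) [0.5417 0.3055 0.0194] axis x,y -0.0612 0.0139 tool [0.0035 0.0107 0.0297]
(210, 185) (326, 221) [0.5229 0.3128 0.0422] axis x,y -0.08 0.0066 tool [0.0032 0.0037 0.0001]
(210, 205) (326, 233) [0.5026 0.3306 0.0641] axis x,y -0.1069 0.006 tool [ 0.0097  0.0032 -0.034 ]
(205, 230) (323, 248) [0.4926 0.3372 0.0781] axis x,y -0.1188 0.0042 tool [ 0.0097  0.0015 -0.0524]
(160, 185) (296, 221) [0.5452 0.2593 0.0136] axis x,y -0.0274 -0.0178 tool [-0.0188 -0.021   0.0556]
(250, 185) (350, 221) [0.5793 0.2908 0.012 ] axis x,y -0.0235 0.0284 tool [-0.0205  0.0252  0.0597]
```

```bash
python3 - <<'E'
from cell import read_camera
import cv2,numpy as np
a=dict(np.load("pics/w3.npz"))["color"][185:265,280:360]
t=read_camera("scene");np.savez("pics/s4.npz",**t);b=t["color"][200:290,150:250]
d=dict(np.load("pics/top3.npz"))["color"][185:235,175:240]
k=lambda i:cv2.resize(i,(390,300),interpolation=cv2.INTER_CUBIC)
cv2.imwrite("pics/z4.png",np.vstack([np.hstack([k(a),k(b)]),np.hstack([k(d),k(d)*0])]))
E
```

```text
(no output)
```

View pics/z4.png

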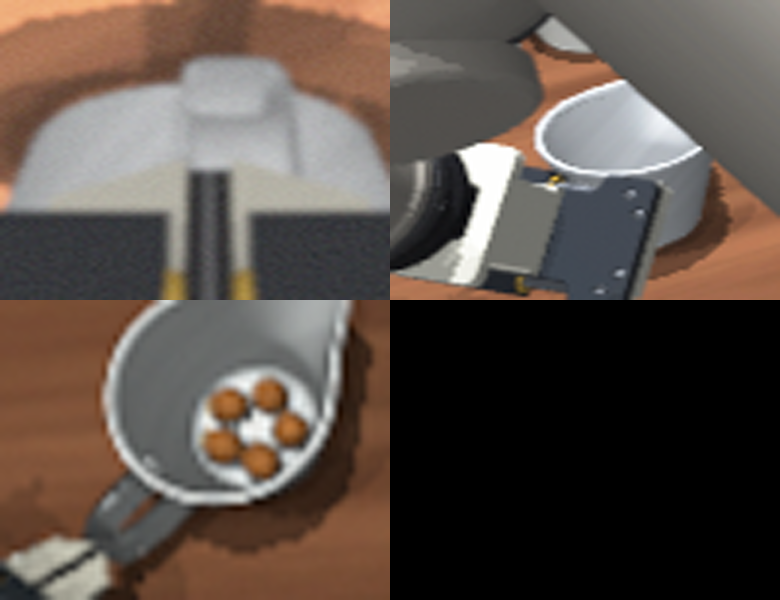

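```bash
python3 - <<'E'
from h import *; from cell import observe
s=observe();c=dict(np.load("pics/top3.npz"));W=cloud(c)
print(s['tool_pos'],"tcp px",proj(c,s['tool_pos']),proj(c,[.513,.313,.056]),proj(c,[.513,.313,.078]))
for z in(.044,.06,.08):print(z,ray(c,(192,226),z).round(4))
for v in range(214,232,2):print(v,[tuple(W[v,u].round(3)) for u in range(188,202,3)])
a=dict(np.load("pics/w3.npz"));print('wrist cam', (-a['t']@a['R']).round(4))
E
```

```text
[0.52220213 0.30846832 0.04429379] tcp px [196.4906805  224.84688709] [193.84353457 227.45891641] [191.60497384 226.10812056]
0.044 [0.5202 0.3214 0.044 ]
0.06 [0.5169 0.3169 0.06  ]
0.08 [0.5128 0.3113 0.08  ]
214 [(np.float64(0.566), np.float64(0.344), np.float64(0.003)), (np.float64(0.565), np.float64(0.335), np.float64(0.003)), (np.float64(0.544), np.float64(0.302), np.float64(0.09)), (np.float64(0.546), np.float64(0.297), np.float64(0.078)), (np.float64(0.542), np.float64(0.286), np.float64(0.09))]
216 [(np.float64(0.561), np.float64(0.345), np.float64(-0.001)), (np.float64(0.561), np.float64(0.337), np.float64(-0.003)), (np.float64(0.541), np.float64(0.306), np.float64(0.077)), (np.float64(0.539), np.float64(0.296), np.float64(0.082)), (np.float64(0.557), np.float64(0.308), np.float64(0.003))]
218 [(np.float64(0.555), np.float64(0.345), np.float64(-0.001)), (np.float64(0.535), np.float64(0.312), np.float64(0.084)), (np.float64(0.535), np.float64(0.305), np.float64(0.08)), (np.float64(0.535), np.float64(0.298), np.float64(0.077)), (np.float64(0.552), np.float64(0.31), np.float64
[... 1124 characters left out ...]
float64(0.031)), (np.float64(0.527), np.float64(0.31), np.float64(0.0))]
228 [(np.float64(0.507), np.float64(0.32), np.float64(0.087)), (np.float64(0.507), np.float64(0.313), np.float64(0.084)), (np.float64(0.522), np.float64(0.327), np.float64(0.004)), (np.float64(0.521), np.float64(0.318), np.float64(0.003)), (np.float64(0.521), np.float64(0.31), np.float64(-0.001))]
230 [(np.float64(0.501), np.float64(0.32), np.float64(0.09)), (np.float64(0.5), np.float64(0.312), np.float64(0.088)), (np.float64(0.517), np.float64(0.329), np.float64(-0.002)), (np.float64(0.514), np.float64(0.318), np.float64(0.007)), (np.float64(0.515), np.float64(0.31), np.float64(0.001))]
wrist cam [0.389  0.4307 0.1383]
```

The crop shows the shut fingers ending against the back of the handle. The jug is standing and still holds its nuts. I'll back off, open and measure again.

Call:
arm_command:
  fingers: [1,1,1,0.5,0,-1,-1,-1]
  travel:
    - [0,0,-0.015]
    - [0,0,-0.03]
    - [0,0,-0.05]
    - [0,0,-0.07]
    - [0,0,-0.07]
    - [0,0,-0.07]
    - [0,0,-0.07]
    - [0,0,-0.07]
  dr:
    - [0,0,0]
    - [0,0,0]
    - [0,0,0]
    - [0,0,0]
    - [0,0,0]
    - [0,0,0]
    - [0,0,0]
    - [0,0,0]

```text
time: 6.02
tool_pos: [0.4888, 0.3371, 0.0967]
tool_rot: [3.133, 0.7, 2.393]
contact_force: [0.6, 0.5, 0.9]
opening: 0.029
grip_force: 0.0
```

Call:
arm_command:
  fingers: [-1,-1,-1,-1,-1,-1,-1,-1]
  travel:
    - [0,0,0]
    - [0,0,0]
    - [0,0,0]
    - [0,0,0]
    - [0,0,0]
    - [0,0,0]
    - [0,0,0]
    - [0,0,0]
  dr:
    - [0,0,0]
    - [0,0,0]
    - [0,0,0]
    - [0,0,0]
    - [0,0,0]
    - [0,0,0]
    - [0,0,0]
    - [0,0,0]

```text
time: 6.68
tool_pos: [0.4887, 0.3383, 0.0979]
tool_rot: [3.13, 0.699, 2.392]
contact_force: [0.6, 0.3, -0.6]
opening: 0.0824
grip_force: 0.0
```

```bash
cat > jug.py <<'E'
from h import *
def jug(c,c0=(.58,.25),yaw=-.74):
    W=cloud(c);p=W[(W[...,2]>.02)&(W[...,2]<.1)&(np.hypot(W[...,0]-c0[0],W[...,1]-c0[1])<.12)];c0=np.array(c0)
    for _ in range(10):
        d=p[:,:2]-c0;a=np.arctan2(d[:,1],d[:,0])-yaw;a=(a+np.pi)%(2*np.pi)-np.pi
        rim=(p[:,2]>.08)&(p[:,2]<.095)&(abs(a)>.8)&(abs(a)<2.6)&(np.hypot(*d.T)<.062)&(np.hypot(*d.T)>.046)
        c0,r=circ(p[rim,:2]);d=p[:,:2]-c0;rr=np.hypot(*d.T);F=np.array([np.cos(yaw),np.sin(yaw)])
        sp=(rr>.064)&(d@F>0)&(p[:,2]>.075);h=(rr>.065)&(rr<.095)&(d@F<-.055)&(abs(d@[-F[1],F[0]])<.03)
        m=(p[sp,:2].mean(0)-c0)/2-(p[h,:2].mean(0)-c0)/2;yaw=np.arctan2(m[1],m[0])
    y=d@[-F[1],F[0]];x=d@F
    return c0.round(4),r.round(4),round(yaw,3),dict(hx=(x[h].min().round(4),x[h].max().round(4)),hy=(y[h].min().round(4),y[h].max().round(4)),tip=x.max().round(4))
E
python3 - <<'E'
from log import *
from cell import read_camera
from jug import jug
for n in("top","scene"):
    c=read_camera(n);np.savez(f"pics/{n}5.npz",**c);print(n,jug(c),jug(dict(np.load(f"pics/{n}0.npz"))))
print(s['opening'])
w=read_camera("wrist");np.savez("pics/w5.npz",**w);cv2.imwrite("pics/w5.png",cv2.resize(w["color"][100:300,180:460],None,fx=2.8,fy=2.8))
E
```

```text
6.6833 [0.4887 0.3383 0.0979] [3.1295936  0.69936121 2.3918773 ] [ 0.857  0.641  1.569 -0.803  1.107  0.472]
top (array([0.5806, 0.2538]), np.float64(0.051), np.float64(-0.805), {'hx': (np.float64(-0.0938), np.float64(-0.0647)), 'hy': (np.float64(-0.0061), np.float64(0.009)), 'tip': np.float64(0.0782)}) (array([0.5789, 0.254 ]), np.float64(0.0509), np.float64(-0.746), {'hx': (np.float64(-0.0935), np.float64(-0.0648)), 'hy': (np.float64(-0.0073), np.float64(0.0084)), 'tip': np.float64(0.0782)})jug.py:9: RuntimeWarning: Mean of empty slice.
  m=(p[sp,:2].mean(0)-c0)/2-(p[h,:2].mean(0)-c0)/2;yaw=np.arctan2(m[1],m[0])
  ret = um.true_divide(
Traceback (most recent call last):
  File "jug.py", line 11, in jug
    return c0.round(4),r.round(4),round(yaw,3),dict(hx=(x[h].min().round(4),x[h].max().round(4)),hy=(y[h].min().round(4),y[h].max().round(4)),tip=x.max().round(4))
                                                        ~~~~~~~~^^
ValueError: zero-size array to reduction operation minimum which has no identity
```

```bash
python3 - <<'E'
from log import *
from cell import read_camera
w=read_camera("wrist");np.savez("pics/w5.npz",**w)
t=dict(np.load("pics/top5.npz"))
p=np.array(s['tool_pos']);R=Ro.from_euler('xyz',s['tool_rot']).as_matrix()
im=w["color"].copy()
yaw=-.805;F=np.r_[np.cos(yaw),np.sin(yaw),0];Lt=np.r_[-F[1],F[0],0];C=np.r_[.5806,.2538,0]
for z in(.034,.056,.078):
    for y in(-.007,.007): cv2.circle(im,tuple(int(round(v)) for v in fproj(w,C-F*.0925+Lt*y+[0,0,z])),1,(0,0,255),-1)
for y in(-.046,0,.046): cv2.circle(im,tuple(int(round(v)) for v in fproj(w,p+R[:,1]*y)),1,(0,255,0),-1)
a=cv2.resize(im[110:310,180:460],(700,500),interpolation=cv2.INTER_CUBIC)
it=t["color"].copy()
cv2.imwrite("pics/w5.png",a)
for y in(-.046,0,.046): print(y,proj(t,p+R[:,1]*y))
W=cloud(t);m=(W[...,2]>.1)&(np.hypot(W[...,0]-p[0],W[...,1]-p[1])<.12);q=(W[m]-p)@R
k=q[(abs(q[:,0])<.03)];print("gripper pts tool z max by side",[k[(k[:,1]*sg>.03)][:,2].max().round(4) for sg in(1,-1) if (k[:,1]*sg>.03).any()], k.max(0))
E
```

```text
6.7833 [0.4887 0.3383 0.0979] [3.12967705 0.6993541  2.39194387] [ 0.857  0.641  1.569 -0.803  1.107  0.472]
-0.046 [193.30690224 244.66524549]
0 [180.42098297 234.52112494]
0.046 [167.66938084 224.48274222]
gripper pts tool z max by side [np.float64(-0.0312), np.float64(-0.0318)] [ 0.02250378  0.0957389  -0.03117777]
```

View pics/w5.png

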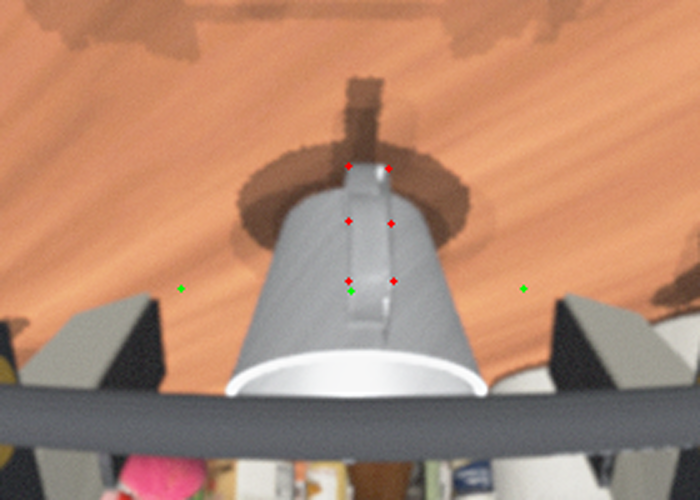

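```bash
python3 - <<'E'
from h import *
from cell import observe
s=observe();p=np.array(s['tool_pos']);R=Ro.from_euler('xyz',s['tool_rot']).as_matrix()
W5=fcloud(dict(np.load("pics/w5.npz")))
for n,W in(("top",cloud(dict(np.load("pics/top5.npz")))),("wrist",W5)):
    q=(W-p)@R;m=(W[...,2]>.03)&(abs(q[...,1])<.08)&(abs(q[...,1])>.035)&(abs(q[...,0])<.035)&(q[...,2]<.02)
    k=q[m];print(n,len(k))
    for sg in(1,-1):
        j=k[k[:,1]*sg>0];j=j[np.argsort(-j[:,2])][:6];print(j.round(4).tolist())
# handle in tool frame by wrist depth
q=(W5-p)@R
for uv in((370,180),(370,200),(370,230),(370,260),(370,280),(370,310)):
    u,v=int(180+uv[0]*.4),int(110+uv[1]*.4);print(uv,q[v,u].round(4),W5[v,u].round(4))
E
```

```text
top 1600
[[0.0053, 0.0427, -0.0312], [-0.007, 0.0425, -0.0327], [0.0087, 0.0434, -0.0329], [-0.0002, 0.0423, -0.0338], [-0.0123, 0.0463, -0.0345], [-0.0147, 0.0435, -0.0347]]
[[-0.0112, -0.0426, -0.0318], [-0.0113, -0.0411, -0.0342], [-0.0127, -0.0456, -0.0362], [-0.0115, -0.0435, -0.0372], [-0.0089, -0.0527, -0.0386], [-0.0107, -0.0456, -0.0392]]
wrist 36882
[[0.0095, 0.0478, -0.0293], [0.0096, 0.0466, -0.0295], [-0.0055, 0.0461, -0.0301], [-0.0081, 0.0464, -0.0301], [0.0004, 0.0461, -0.0302], [-0.0061, 0.0461, -0.0302]]
[[0.0101, -0.0457, -0.0293], [-0.0058, -0.0437, -0.0294], [0.0033, -0.0439, -0.0295], [0.0097, -0.0439, -0.0298], [0.0098, -0.0456, -0.03], [0.0017, -0.044, -0.0301]]
(370, 180) [0.0019 0.0069 0.1075] [0.5439 0.2982 0.0145]
(370, 200) [0.0034 0.0063 0.0731] [0.5261 0.3133 0.0397]
(370, 230) [-0.0032  0.0061  0.0595] [0.5231 0.3155 0.0544]
(370, 260) [-0.0111  0.006   0.0518] [0.5238 0.3146 0.0654]
(370, 280) [-0.0169  0.006   0.0485] [0.5254 0.313  0.0717]
(370, 310) [-0.029   0.0061  0.0514] [0.5337 0.3055 0.0772]
```

The picture shows the fingertips at (158,297) and (560,295). The reported TCP points (green) don't match them. Wrist and top depth both put the real fingertips 30 mm short of the reported TCP. So from the fingertips I go 0.11 m further, and I'll use 49 mm as the pinch distance from now on.

Call:
arm_command:
  fingers: [-1,-1,-1,-1,-1,-1,-1,-1]
  travel:
    - [-0.004,0.003,0.02]
    - [-0.008,0.006,0.04]
    - [-0.008,0.006,0.06]
    - [-0.008,0.006,0.08]
    - [-0.008,0.006,0.095]
    - [-0.008,0.006,0.11]
    - [-0.008,0.006,0.11]
    - [-0.008,0.006,0.11]
  dr:
    - [1,0,1]
    - [2,0,2.5]
    - [2,0,2.5]
    - [2,0,2.5]
    - [2,0,2.5]
    - [2,0,2.5]
    - [2,0,2.5]
    - [2,0,2.5]

```text
time: 7.5
tool_pos: [0.5499, 0.2908, 0.0184]
tool_rot: [3.129, 0.699, 2.335]
contact_force: [0.3, 0.2, -0.2]
opening: 0.0918
grip_force: 0.0
```

```bash
python3 - <<'E'
from log import *
from cell import read_camera
from jug import jug
t=read_camera("top");print(jug(t))
w=read_camera("wrist");W=fcloud(w);p=np.array(s['tool_pos']);R=Ro.from_euler('xyz',s['tool_rot']).as_matrix()
q=(W-p)@R;m=(abs(q[...,1])<.02)&(abs(q[...,0])<.04)&(q[...,2]<-.02)&(q[...,2]>-.08)
k=q[m];print(len(k))
for z in np.arange(-.075,-.02,.008):
    j=k[abs(k[:,2]-z)<.004]
    if len(j):print(z.round(3),len(j),j.min(0).round(4),j.max(0).round(4))
E
```

```text
7.5 [0.5499 0.2908 0.0184] [3.12939105 0.69883597 2.33511558] [ 0.726  0.774  1.575 -0.891  0.972  0.548]
(array([0.5805, 0.254 ]), np.float64(0.0508), np.float64(-0.803), {'hx': (np.float64(-0.0935), np.float64(-0.0646)), 'hy': (np.float64(-0.0065), np.float64(0.0093)), 'tip': np.float64(0.0783)})
3168
-0.067 76 [-0.0239 -0.0095 -0.071 ] [-0.0086  0.0048 -0.063 ]
-0.059 429 [-0.0392 -0.0136 -0.063 ] [ 0.0034  0.0047 -0.055 ]
-0.051 1258 [-0.0399 -0.02   -0.055 ] [ 0.0159  0.02   -0.047 ]
-0.043 942 [-0.0386 -0.02   -0.047 ] [ 0.0149  0.02   -0.039 ]
-0.035 379 [-0.0358 -0.02   -0.039 ] [ 0.0197  0.0197 -0.031 ]
-0.027 65 [ 0.011  -0.0098 -0.0309] [ 0.0198  0.0044 -0.0234]
```

The handle now sits between the pads, at tool z of about −0.05 and centred within 2.5 mm. Closing.

Call:
arm_command:
  fingers: [0,0.5,0.6,0.7,0.8,1,1,1]
  travel:
    - [0,-0.0025,0]
    - [0,-0.0025,0]
    - [0,-0.0025,0]
    - [0,-0.0025,0]
    - [0,-0.0025,0]
    - [0,-0.0025,0]
    - [0,-0.0025,0]
    - [0,-0.0025,0]
  dr:
    - [0,0,0]
    - [0,0,0]
    - [0,0,0]
    - [0,0,0]
    - [0,0,0]
    - [0,0,0]
    - [0,0,0]
    - [0,0,0]
  squeeze: 50

```text
time: 8.27
tool_pos: [0.5482, 0.2895, 0.0188]
tool_rot: [3.128, 0.699, 2.335]
contact_force: [0.1, -0.1, -0.7]
opening: 0.043
grip_force: 0.0
```

Call:
arm_command:
  fingers: [1,1,1,1,1,1,1,1]
  travel:
    - [0,0,0]
    - [0,0,0]
    - [0,0,0]
    - [0,0,0]
    - [0,0,0]
    - [0,0,0]
    - [0,0,0]
    - [0,0,0]
  dr:
    - [0,0,0]
    - [0,0,0]
    - [0,0,0]
    - [0,0,0]
    - [0,0,0]
    - [0,0,0]
    - [0,0,0]
    - [0,0,0]

```text
time: 8.93
tool_pos: [0.548, 0.2893, 0.0188]
tool_rot: [3.129, 0.699, 2.335]
contact_force: [-1.9, -0.2, 1.5]
opening: 0.0137
grip_force: 50.0
```

```bash
python3 - <<'E'
from log import *
from fk import *
from cell import read_camera
from jug import jug
t=read_camera("top");np.savez("pics/top6.npz",**t);J=jug(t);print(J,s['opening'],s['grip_force'])
p=np.array(s['tool_pos']);R=Ro.from_euler('xyz',s['tool_rot']).as_matrix()
C,_,yaw,_=J;F=np.r_[np.cos(yaw),np.sin(yaw),0]
print("tool heading",np.arctan2(R[1,2],R[0,2]))
# jug pose in tool: spout
RJ=rz(yaw);C3=np.r_[C,0]
sp=C3+F*.081+[0,0,.092];spt=R.T@(sp-p);RJt=R.T@RJ
np.savez("grasp.npz",spt=spt,RJt=RJt,Ct=R.T@(C3-p),R=R,p=p,yaw=yaw)
print("spout in tool",spt.round(4))
jm=np.array([.4545,-.031]);q=np.array(s['qpos'])
for h in (-45,-60):
  q=np.array(s['qpos'])
  for th in (0,10,20,30,40,60,75,85,95,105):
    Rj=rz(np.radians(h))@ry(np.radians(th));Rt=Rj@RJt.T
    z=.125 if th>45 else .17
    pt=np.r_[jm,z]-Rt@spt;q,e=ik(pt,Rt,q);print(h,th,pt.round(3),q.round(2),round(e,4))
E
```

```text
8.9333 [0.548  0.2893 0.0188] [3.12851196 0.6988883  2.33507432] [ 0.726  0.77   1.583 -0.893  0.969  0.553]
(array([0.5804, 0.2539]), np.float64(0.0509), np.float64(-0.794), {'hx': (np.float64(-0.0934), np.float64(-0.0646)), 'hy': (np.float64(-0.0236), np.float64(0.0284)), 'tip': np.float64(0.0787)}) 0.01369266546713617 49.97924165200857
tool heading -0.7861883626038124
spout in tool [-0.1458 -0.0005  0.027 ]
-45 0 [0.365 0.061 0.097] [ 0.54  0.23  2.27 -1.    0.79  0.57] 0.0531
-45 10 [0.357 0.069 0.12 ] [ 0.43  0.12  2.25 -0.77  0.73  0.23] 0.0
-45 20 [0.352 0.074 0.145] [ 0.28  0.03  2.15 -0.42  0.83 -0.23] 0.0
-45 30 [0.351 0.075 0.171] [ 0.13  0.    2.04 -0.16  0.99 -0.57] 0.0
-45 40 [0.353 0.073 0.197] [-0.01  0.03  1.92  0.    1.19 -0.79] 0.0
-45 60 [0.365 0.061 0.2  ] [-0.23  0.22  1.75  0.19  1.47 -1.05] 0.0
-45 75 [0.382 0.044 0.231] [-0.33  0.38  1.55  0.26  1.76 -1.13] 0.0
-45 85 [0.396 0.03  0.247] [-0.38  0.5   1.42  0.31  1.95 -1.15] 0.0
-45 95 [0.412 0.014 0.26 ] [-0.42  0.62  1.29  0.36  2.12 -1.15] 0.0
-45 105 [ 0.429 -0.003  0.269] [-0.45  0.75  1.17  0.41  2.28 -1.13] 0.0
-60 0 [0.392 0.082 0.097] [ 0.58  0.38  2.1  -0.91  0.95  0.73] 0.0
-60 10 [0.386 0.091 0.12 ] [ 0.48  0.25  2.06 -0.68  0.92  0.41] 0.0
-60 20 [0.383 0.097 0.145] [ 0.35  0.16  2.   -0.42  0.96  0.08] 0.0
-60 30 [0.382 0.098 0.171] [ 0.2   0.11  1.93 -0.19  1.05 -0.22] 0.0
-60 40 [0.383 0.096 0.197] [ 0.05  0.1   1.85  0.    1.19 -0.46] 0.0
-60 60 [0.392 0.081 0.2  ] [-0.22  0.22  1.74  0.26  1.42 -0.81] 0.0
-60 75 [0.404 0.06  0.231] [-0.37  0.35  1.6   0.37  1.68 -0.93] 0.0
-60 85 [0.414 0.043 0.247] [-0.45  0.45  1.5   0.43  1.85 -0.98] 0.0
-60 95 [0.425 0.023 0.26 ] [-0.5   0.57  1.4   0.49  2.01 -1.  ] 0.0
-60 105 [0.437 0.002 0.269] [-0.55  0.69  1.3   0.55  2.15 -1.01] 0.0
```

Held: 13.7 mm opening at 50 N. Planning the lift and carry rows.

```bash
cat > plan.py <<'E'
from log import *
from fk import *
import sys
g=dict(np.load("grasp.npz"));spt,RJt=g['spt'],g['RJt']
jm=np.array([.4545,-.031,0])
p0=np.array(s['tool_pos']);R0=Ro.from_euler('xyz',s['tool_rot']).as_matrix()
def state():
    Rj=R0@RJt;sp=p0+R0@spt;x=Rj[:,0];return sp,np.degrees(np.arctan2(x[1],x[0])),np.degrees(np.arcsin(-x[2])),np.degrees(np.arccos(Rj[2,2]))
def pose(sp,h,th):
    Rt=rz(np.radians(h))@ry(np.radians(th))@RJt.T;return np.asarray(sp)-Rt@spt,Rt
def rows(wps,q=np.array(s['qpos'])):
    tr,dr=[],[]
    for sp,h,th in wps:
        pt,Rt=pose(sp,h,th);a,b=cmd(s,pt,Rt);tr.append(np.round(a,3).tolist());dr.append(np.round(b,1).tolist());q,e=ik(pt,Rt,q)
        if e>.002:print("UNREACH",sp,th,e)
    print("travel",tr);print("dr",dr);print("q end",q.round(2))
def lin(a,b,n):
    return [(np.asarray(a[0])+(np.asarray(b[0])-a[0])*i/n,a[1]+(b[1]-a[1])*i/n,a[2]+(b[2]-a[2])*i/n) for i in range(1,n+1)]
sp,h,th,til=state();print("spout",sp.round(4),"heading",h.round(1),"pitch",th.round(1),"tilt",til.round(2),"time",s['time'],"open",s['opening'],"F",np.round(s['contact_force'],1))
E
python3 - <<'E'
from plan import *
a=(sp,h,th);b=(sp+[0,0,.1],h,8)
rows(lin(a,b,8))
E
```

```text
8.9833 [0.548  0.2893 0.0188] [3.12844566 0.69886487 2.33503383] [ 0.726  0.77   1.583 -0.893  0.969  0.553]
spout [0.6372 0.1961 0.092 ] heading -45.5 pitch 0.0 tilt 0.0 time 8.9833 open 0.013667511717424691 F [-1.1 -1.4  2.1]
travel [[-0.008, 0.0, -0.012], [-0.017, 0.0, -0.024], [-0.026, 0.0, -0.036], [-0.034, 0.001, -0.048], [-0.043, 0.001, -0.06], [-0.052, 0.001, -0.072], [-0.061, 0.001, -0.084], [-0.07, 0.001, -0.097]]
dr [[0.0, 1.0, 0.0], [0.0, 2.0, 0.0], [0.0, 3.0, 0.0], [0.0, 4.0, 0.0], [0.0, 5.0, 0.0], [0.1, 6.0, 0.0], [0.1, 7.0, 0.0], [0.1, 8.0, 0.0]]
q end [ 0.67  0.57  1.48 -0.63  1.11  0.2 ]
```

Call:
arm_command:
  fingers: [1,1,1,1,1,1,1,1]
  travel:
    - [-0.008,0,-0.012]
    - [-0.017,0,-0.024]
    - [-0.026,0,-0.036]
    - [-0.034,0.001,-0.048]
    - [-0.043,0.001,-0.06]
    - [-0.052,0.001,-0.072]
    - [-0.061,0.001,-0.084]
    - [-0.07,0.001,-0.097]
  dr:
    - [0,0,0]
    - [0,2,0]
    - [0,3,0]
    - [0,4,0]
    - [0,5,0]
    - [0,6,0]
    - [0,7,0]
    - [0,8,0]

```text
time: 9.65
tool_pos: [0.5412, 0.2957, 0.139]
tool_rot: [3.13, 0.557, 2.338]
contact_force: [-0.4, -0.7, -4.5]
opening: 0.0135
grip_force: 50.0
```

```bash
python3 - <<'E'
from plan import *
from cell import read_camera
F=np.r_[np.cos(np.radians(-45)),np.sin(np.radians(-45)),0]
t=read_camera("top");W=cloud(t)
# spout tip check: farthest high points along F near predicted
m=(np.linalg.norm(W-sp,axis=-1)<.03);k=W[m];k=k[np.argsort(-(k@F))][:5];print("seen tip",k.round(3).tolist())
rows(lin((sp,h,th),(jm-F*.11+[0,0,.2],-45,18),16))
E
```

```text
9.65 [0.5412 0.2957 0.139 ] [3.12972939 0.55694167 2.3376994 ] [ 0.674  0.564  1.485 -0.626  1.111  0.194]
spout [0.6369 0.1962 0.1932] heading -45.4 pitch 8.1 tilt 8.13 time 9.65 open 0.01350053676819967 F [-0.4 -0.7 -4.5]
seen tip [[0.638, 0.201, 0.191], [0.635, 0.199, 0.191], [0.632, 0.196, 0.191], [0.638, 0.203, 0.192], [0.633, 0.199, 0.19]]
travel [[0.003, -0.018, -0.005], [0.007, -0.036, -0.009], [0.01, -0.055, -0.014], [0.013, -0.073, -0.018], [0.017, -0.091, -0.023], [0.02, -0.109, -0.027], [0.023, -0.128, -0.032], [0.026, -0.146, -0.036], [0.03, -0.164, -0.041], [0.033, -0.182, -0.045], [0.036, -0.2, -0.05], [0.039, -0.218, -0.054], [0.042, -0.237, -0.059], [0.045, -0.255, -0.063], [0.048, -0.273, -0.068], [0.052, -0.291, -0.072]]
dr [[0.0, 0.6, -0.0], [0.0, 1.2, -0.1], [0.0, 1.8, -0.1], [0.0, 2.5, -0.1], [0.0, 3.1, -0.1], [-0.0, 3.7, -0.1], [-0.0, 4.3, -0.2], [-0.0, 4.9, -0.2], [-0.0, 5.6, -0.2], [-0.0, 6.2, -0.2], [-0.0, 6.8, -0.2], [-0.0, 7.4, -0.2], [-0.0, 8.0, -0.3], [-0.0, 8.6, -0.3], [-0.0, 9.2, -0.3], [-0.0, 9.9, -0.3]]
q end [ 0.67 -0.02  2.13 -0.45  1.03  0.13]
```

Call:
arm_command:
  fingers: [1,1,1,1,1,1,1,1]
  travel:
    - [0.003,-0.018,-0.005]
    - [0.007,-0.036,-0.009]
    - [0.01,-0.055,-0.014]
    - [0.013,-0.073,-0.018]
    - [0.017,-0.091,-0.023]
    - [0.02,-0.109,-0.027]
    - [0.023,-0.128,-0.032]
    - [0.026,-0.146,-0.036]
  dr:
    - [0,0.5,0]
    - [0,1,0]
    - [0,2,0]
    - [0,2.5,0]
    - [0,3,0]
    - [0,3.5,0]
    - [0,4.5,0]
    - [0,5,0]

```text
time: 10.37
tool_pos: [0.4072, 0.2226, 0.1533]
tool_rot: [3.13, 0.471, 2.339]
contact_force: [-0.2, 0.8, -4.5]
opening: 0.0134
grip_force: 50.0
```

```bash
python3 - <<'E'
from plan import *
F=np.r_[np.cos(np.radians(-45)),np.sin(np.radians(-45)),0]
rows(lin((sp,h,th),(jm-F*.1+[0,0,.2],-45,20),8))
E
```

```text
10.3667 [0.4072 0.2226 0.1533] [3.12993694 0.47070389 2.33852751] [ 0.675  0.288  1.853 -0.558  1.017  0.208]
spout [0.5059 0.1201 0.1954] heading -45.3 pitch 13.1 tilt 13.07 time 10.3667 open 0.01341185664275072 F [-0.2  0.8 -4.5]
travel [[0.002, -0.018, -0.004], [0.005, -0.036, -0.009], [0.007, -0.054, -0.013], [0.009, -0.072, -0.018], [0.011, -0.09, -0.022], [0.013, -0.108, -0.027], [0.016, -0.126, -0.031], [0.018, -0.144, -0.035]]
dr [[0.1, 0.9, -0.1], [0.0, 1.7, -0.1], [0.0, 2.6, -0.2], [0.0, 3.5, -0.2], [0.0, 4.3, -0.2], [0.0, 5.2, -0.3], [0.0, 6.1, -0.3], [0.0, 6.9, -0.3]]
q end [ 0.6  -0.04  2.12 -0.4   1.03  0.03]
```

Call:
arm_command:
  fingers: [1,1,1,1,1,1,1,1]
  travel:
    - [0.002,-0.018,-0.004]
    - [0.005,-0.036,-0.009]
    - [0.007,-0.054,-0.013]
    - [0.009,-0.072,-0.018]
    - [0.011,-0.09,-0.022]
    - [0.013,-0.108,-0.027]
    - [0.016,-0.126,-0.031]
    - [0.018,-0.144,-0.035]
  dr:
    - [0,1,0]
    - [0,1.5,0]
    - [0,2.5,0]
    - [0,3.5,0]
    - [0,4.5,0]
    - [0,5,0]
    - [0,6,0]
    - [0,7,0]

```text
time: 11.03
tool_pos: [0.2816, 0.1447, 0.1747]
tool_rot: [3.131, 0.349, 2.34]
contact_force: [0.4, -0.7, -3.7]
opening: 0.0132
grip_force: 50.0
```

```bash
python3 - <<'E'
from plan import *
F=np.r_[np.cos(np.radians(-45)),np.sin(np.radians(-45)),0]
rows(lin((sp,h,th),(jm-F*.012+[0,0,.175],-45,38),8))
E
```

```text
11.0333 [0.2816 0.1447 0.1747] [3.13060526 0.34871553 2.34045024] [ 0.603 -0.035  2.117 -0.403  1.026  0.036]
spout [0.3833 0.0396 0.1992] heading -45.2 pitch 20.1 tilt 20.06 time 11.0333 open 0.013167469115891926 F [ 0.4 -0.7 -3.7]
travel [[-0.01, -0.0, 0.001], [-0.021, 0.0, 0.002], [-0.032, 0.0, 0.003], [-0.043, 0.0, 0.004], [-0.055, 0.001, 0.005], [-0.066, 0.001, 0.006], [-0.078, 0.001, 0.008], [-0.09, 0.001, 0.009]]
dr [[0.1, 2.2, -0.1], [0.1, 4.5, -0.1], [0.2, 6.7, -0.1], [0.2, 9.0, -0.1], [0.2, 11.2, -0.2], [0.2, 13.4, -0.2], [0.2, 15.7, -0.2], [0.2, 17.9, -0.2]]
q end [ 0.04  0.    1.95 -0.02  1.16 -0.73]
```

Call:
arm_command:
  fingers: [1,1,1,1,1,1,1,1]
  travel:
    - [-0.01,0,0.001]
    - [-0.021,0,0.002]
    - [-0.032,0,0.003]
    - [-0.043,0,0.004]
    - [-0.055,0.001,0.005]
    - [-0.066,0.001,0.006]
    - [-0.078,0.001,0.008]
    - [-0.09,0.001,0.009]
  dr:
    - [0,2,0]
    - [0,4.5,0]
    - [0,6.5,0]
    - [0,9,0]
    - [0,11,0]
    - [0,13.5,0]
    - [0,15.5,0]
    - [0,18,0]

```text
time: 11.7
tool_pos: [0.3443, 0.0824, 0.1973]
tool_rot: [3.131, 0.034, 2.344]
contact_force: [-0.1, 0.1, -4.0]
opening: 0.0136
grip_force: 50.0
```

```bash
python3 - <<'E'
from plan import *
from cell import read_camera
F=np.r_[np.cos(np.radians(-45)),np.sin(np.radians(-45)),0]
t=read_camera("top");W=cloud(t);m=(np.linalg.norm(W-sp,axis=-1)<.03)&(W[...,2]>.12);k=W[m];k=k[np.argsort(-(k@F))][:5];print("seen tip",k.round(3).tolist())
rows(lin((sp,h,th),(jm-F*.012+[0,0,.128],-45,68),8))
E
```

```text
11.7 [0.3443 0.0824 0.1973] [3.13131511 0.03393387 2.34376378] [ 3.600e-02  1.000e-03  1.947e+00 -2.000e-02  1.163e+00 -7.300e-01]
spout [ 0.4465 -0.0227  0.1753] heading -44.9 pitch 38.1 tilt 38.1 time 11.7 open 0.013550796508910227 F [-0.1  0.1 -4. ]
seen tip [[0.445, -0.02, 0.177], [0.442, -0.022, 0.177], [0.448, -0.015, 0.178], [0.445, -0.018, 0.177], [0.443, -0.02, 0.174]]
travel [[-0.002, -0.0, -0.004], [-0.004, -0.0, -0.007], [-0.007, -0.0, -0.01], [-0.011, -0.0, -0.013], [-0.015, -0.0, -0.016], [-0.02, -0.0, -0.018], [-0.025, -0.0, -0.02], [-0.031, 0.0, -0.022]]
dr [[0.3, 3.7, -0.2], [0.4, 7.5, -0.2], [0.4, 11.2, -0.1], [0.4, 15.0, -0.1], [0.5, 18.7, -0.0], [0.5, 22.4, -0.0], [0.6, 26.2, 0.0], [0.6, 29.9, 0.1]]
q end [-0.28  0.28  1.66  0.24  1.63 -1.09]
```

Call:
arm_command:
  fingers: [1,1,1,1,1,1,1,1]
  travel:
    - [-0.002,0,-0.004]
    - [-0.004,0,-0.007]
    - [-0.007,0,-0.01]
    - [-0.011,0,-0.013]
    - [-0.015,0,-0.016]
    - [-0.02,0,-0.018]
    - [-0.025,0,-0.02]
    - [-0.031,0,-0.022]
  dr:
    - [0,3.5,0]
    - [0,7.5,0]
    - [0,11,0]
    - [0.5,15,0]
    - [0.5,18.5,0]
    - [0.5,22.5,0]
    - [0.5,26,0]
    - [0.5,30,0]

```text
time: 12.42
tool_pos: [0.3656, 0.0608, 0.2205]
tool_rot: [3.14, -0.489, 2.347]
contact_force: [0.5, 0.2, -4.5]
opening: 0.0135
grip_force: 50.0
```

```bash
python3 - <<'E'
from plan import *
F=np.r_[np.cos(np.radians(-45)),np.sin(np.radians(-45)),0]
rows(lin((sp,h,th),(jm-F*.012+[0,0,.122],-45,88),8))
E
```

```text
12.4167 [0.3656 0.0608 0.2205] [ 3.13963106 -0.48902107  2.34702433] [-0.276  0.281  1.661  0.237  1.631 -1.09 ]
spout [ 0.4466 -0.0223  0.1282] heading -44.7 pitch 68.1 tilt 68.06 time 12.4167 open 0.013536932902393788 F [ 0.5  0.2 -4.5]
travel [[-0.002, -0.0, -0.006], [-0.004, -0.0, -0.011], [-0.006, -0.0, -0.017], [-0.008, -0.0, -0.022], [-0.011, -0.0, -0.027], [-0.014, 0.0, -0.032], [-0.017, 0.0, -0.038], [-0.021, 0.0, -0.042]]
dr [[0.2, 2.5, -0.1], [0.2, 5.0, -0.1], [0.2, 7.5, -0.0], [0.2, 10.0, 0.0], [0.2, 12.5, 0.1], [0.2, 15.0, 0.1], [0.2, 17.4, 0.2], [0.2, 19.9, 0.2]]
q end [-0.39  0.52  1.42  0.33  1.98 -1.15]
```

Call:
arm_command:
  fingers: [1,1,1,1,1,1,1,1]
  travel:
    - [-0.002,0,-0.006]
    - [-0.004,0,-0.011]
    - [-0.006,0,-0.017]
    - [-0.008,0,-0.022]
    - [-0.008,0,-0.022]
    - [-0.011,0,-0.027]
    - [-0.011,0,-0.027]
    - [-0.014,0,-0.032]
  dr:
    - [0,2.5,0]
    - [0,5,0]
    - [0,7.5,0]
    - [0,10,0]
    - [0,10,0]
    - [0,12.5,0]
    - [0,12.5,0]
    - [0,15,0]

```text
time: 13.08
tool_pos: [0.384, 0.0423, 0.2423]
tool_rot: [3.139, -0.747, 2.348]
contact_force: [0.1, 0.5, -3.7]
opening: 0.0137
grip_force: 50.0
```

```bash
cat > nuts.py <<'E'
from h import *
def nuts(n,c):
    b,g,r=[c["color"][...,i].astype(int) for i in range(3)]
    W=cloud(c) if n!="wrist" else fcloud(c);hsv=cv2.cvtColor(c["color"],cv2.COLOR_BGR2HSV)
    for nm,C0,rad,zr in(("jar",(.4545,-.031),.05,(-.01,.1)),):
        m=(np.hypot(W[...,0]-C0[0],W[...,1]-C0[1])<rad)&(W[...,2]>zr[0])&(W[...,2]<zr[1])&(r-b>40)
        k,_,st,ce=cv2.connectedComponentsWithStats(m.astype(np.uint8));print(n,nm,[(int(a[4]),ce[i].round(0).tolist(),W[int(ce[i][1]),int(ce[i][0])].round(3).tolist()) for i,a in enumerate(st) if i and a[4]>4])
E
python3 - <<'E'
from plan import *
from cell import read_camera
from nuts import nuts
F=np.r_[np.cos(np.radians(-45)),np.sin(np.radians(-45)),0]
for n in("top","scene"):nuts(n,read_camera(n))
rows(lin((sp,h,th),(jm-F*.012+[0,0,.122],-45,96),8))
E
```

```text
13.0833 [0.384  0.0423 0.2423] [ 3.13920522 -0.74664379  2.34848603] [-0.363  0.453  1.485  0.305  1.888 -1.148]
spout [ 0.446  -0.0212  0.1235] heading -42.9 pitch 82.8 tilt 82.82 time 13.0833 open 0.013691154628675052 F [ 0.1  0.5 -3.7]
top jar []
scene jar []
travel [[-0.001, -0.002, -0.004], [-0.002, -0.002, -0.008], [-0.004, -0.001, -0.012], [-0.005, -0.001, -0.016], [-0.006, -0.001, -0.02], [-0.008, -0.0, -0.024], [-0.01, -0.0, -0.028], [-0.012, 0.0, -0.032]]
dr [[1.4, 1.6, -1.1], [1.3, 3.3, -0.9], [1.1, 4.9, -0.7], [1.0, 6.6, -0.5], [0.8, 8.2, -0.3], [0.6, 9.9, -0.1], [0.4, 11.5, 0.1], [0.2, 13.2, 0.3]]
q end [-0.42  0.62  1.32  0.36  2.11 -1.15]
```

Call:
arm_command:
  fingers: [1,1,1,1,1,1,1,1]
  travel:
    - [-0.001,0,-0.004]
    - [-0.002,0,-0.008]
    - [-0.004,0,-0.012]
    - [-0.005,0,-0.016]
    - [-0.005,0,-0.016]
    - [-0.005,0,-0.016]
    - [-0.006,0,-0.02]
    - [-0.006,0,-0.02]
  dr:
    - [0,1.5,0]
    - [0,3,0]
    - [0,5,0]
    - [0,6.5,0]
    - [0,6.5,0]
    - [0,6.5,0]
    - [0,8,0]
    - [0,8,0]

```text
time: 13.85
tool_pos: [0.3972, 0.0288, 0.2525]
tool_rot: [3.139, -0.888, 2.348]
contact_force: [0.4, 0.0, -3.6]
opening: 0.014
grip_force: 50.0
```

Call:
arm_command:
  fingers: [1,1,1,1,1,1,1,1]
  travel:
    - [0,0,0]
    - [0,0,0]
    - [0,0,0]
    - [-0.002,0,-0.004]
    - [-0.004,0,-0.008]
    - [-0.006,0,-0.012]
    - [-0.006,0,-0.012]
    - [-0.006,0,-0.012]
  dr:
    - [0,0,0]
    - [0,0,0]
    - [0,0,0]
    - [0,2,0]
    - [0,4,0]
    - [0,6,0]
    - [0,6,0]
    - [0,6,0]

```text
time: 14.52
tool_pos: [0.4064, 0.0193, 0.255]
tool_rot: [3.139, -0.994, 2.348]
contact_force: [-0.7, 0.8, -3.1]
opening: 0.0133
grip_force: 50.0
```

```bash
python3 - <<'E'
from plan import *
from cell import read_camera
from nuts import nuts
I=[]
for n in("top","scene","wrist"):
    c=read_camera(n);I.append(c["color"]);np.savez(f"pics/{n}7.npz",**c)
    if n!="wrist":nuts(n,c)
cv2.imwrite("pics/p7.png",np.hstack([cv2.resize(I[0][150:300,230:400],(400,353)),cv2.resize(I[1][170:300,270:420],(400,347))[:347] if 0 else cv2.resize(I[1][170:300,270:420],(400,353))]))
E
```

```text
14.5167 [0.4064 0.0193 0.255 ] [ 3.13862082 -0.99360699  2.34784424] [-0.421  0.635  1.319  0.368  2.116 -1.163]
spout [ 0.4461 -0.0216  0.1181] heading 131.7 pitch 83.0 tilt 96.97 time 14.5167 open 0.01332871208041879 F [-0.7  0.8 -3.1]
top jar []
scene jar []
```

View pics/p7.png

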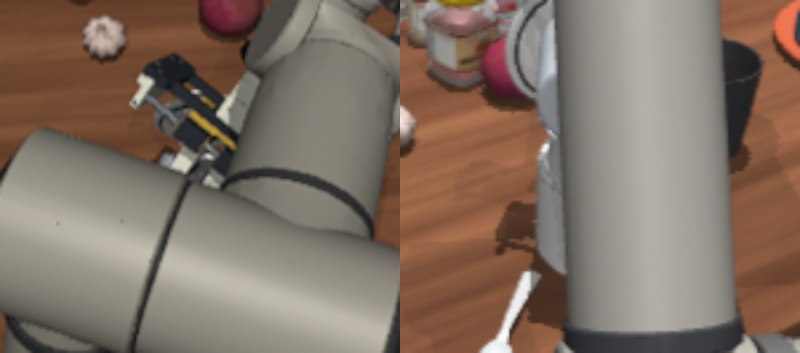

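The arm hides the jar in both views. The wrist force dropped to about the weight of the empty jug, though. I'll dwell briefly, then untilt and look.

Call:
arm_command:
  fingers: [1,1,1,1,1,1,1,1]
  travel:
    - [-0.001,0,-0.002]
    - [-0.002,0,-0.005]
    - [-0.003,0,-0.008]
    - [-0.003,0,-0.008]
    - [-0.003,0,-0.008]
    - [-0.003,0,-0.008]
    - [-0.003,0,-0.008]
    - [-0.003,0,-0.008]
  dr:
    - [0,1,0]
    - [0,2,0]
    - [0,4,0]
    - [0,4,0]
    - [0,4,0]
    - [0,4,0]
    - [0,4,0]
    - [0,4,0]

```text
time: 15.33
tool_pos: [0.4122, 0.0135, 0.2575]
tool_rot: [3.137, -1.063, 2.35]
contact_force: [0.5, -0.5, -3.4]
opening: 0.0135
grip_force: 50.0
```

```bash
python3 - <<'E'
from plan import *
F=np.r_[np.cos(np.radians(-45)),np.sin(np.radians(-45)),0]
print(s['contact_force'])
rows(lin((sp,-45,til),(jm-F*.015+[0,0,.16],-45,55),8))
E
```

```text
15.3333 [0.4122 0.0135 0.2575] [ 3.13705498 -1.06325448  2.34976811] [-0.433  0.685  1.277  0.389  2.177 -1.161]
spout [ 0.4452 -0.0204  0.117 ] heading 132.5 pitch 79.0 tilt 100.96 time 15.3333 open 0.013450294404832577 F [ 0.5 -0.5 -3.4]
[ 0.49642459 -0.48449392 -3.43197132]
travel [[0.007, 0.001, 0.012], [0.012, 0.001, 0.025], [0.016, 0.0, 0.037], [0.018, 0.0, 0.049], [0.019, -0.0, 0.061], [0.018, -0.0, 0.072], [0.016, -0.001, 0.083], [0.013, -0.001, 0.093]]
dr [[0.3, -5.8, 0.3], [0.2, -11.5, 0.3], [0.2, -17.2, 0.2], [0.1, -23.0, 0.2], [0.1, -28.7, 0.1], [0.1, -34.5, 0.1], [0.0, -40.2, 0.0], [-0.0, -46.0, 0.0]]
q end [-0.16  0.12  1.77  0.16  1.46 -0.97]
```

Call:
arm_command:
  fingers: [1,1,1,1,1,1,1,1]
  travel:
    - [0.007,0,0.012]
    - [0.012,0,0.025]
    - [0.016,0,0.037]
    - [0.018,0,0.049]
    - [0.019,0,0.061]
    - [0.018,0,0.072]
    - [0.016,0,0.083]
    - [0.013,0,0.093]
  dr:
    - [0,-6,0]
    - [0,-11.5,0]
    - [0,-17,0]
    - [0,-23,0]
    - [0,-28.5,0]
    - [0,-34.5,0]
    - [0,-40,0]
    - [0,-46,0]

```text
time: 16.0
tool_pos: [0.3503, 0.0764, 0.224]
tool_rot: [3.138, -0.256, 2.346]
contact_force: [0.4, 1.1, -3.7]
opening: 0.0134
grip_force: 50.0
```

```bash
python3 - <<'E'
from plan import *
F=np.r_[np.cos(np.radians(-45)),np.sin(np.radians(-45)),0]
rows(lin((sp,-45,th),(jm-F*.10+[0,0,.2],-45,16),8))
E
```

```text
16.0 [0.3503 0.0764 0.224 ] [ 3.13796279 -0.25645028  2.34640237] [-0.157  0.117  1.776  0.156  1.456 -0.966]
spout [ 0.444  -0.0197  0.1609] heading -44.9 pitch 54.7 tilt 54.74 time 16.0 open 0.01338093608081062 F [ 0.4  1.1 -3.7]
travel [[0.013, -0.0, 0.01], [0.025, -0.0, 0.021], [0.036, -0.001, 0.031], [0.046, -0.001, 0.042], [0.056, -0.001, 0.052], [0.064, -0.001, 0.062], [0.07, -0.002, 0.072], [0.076, -0.002, 0.081]]
dr [[0.0, -4.8, -0.0], [-0.0, -9.7, -0.0], [-0.1, -14.5, -0.1], [-0.1, -19.4, -0.1], [-0.2, -24.2, -0.1], [-0.2, -29.0, -0.2], [-0.3, -33.9, -0.2], [-0.3, -38.7, -0.2]]
q end [ 0.67 -0.    2.15 -0.5   1.    0.17]
```

Call:
arm_command:
  fingers: [1,1,1,1,1,1,1,1]
  travel:
    - [0.013,0,0.01]
    - [0.025,0,0.021]
    - [0.036,-0.001,0.031]
    - [0.046,-0.001,0.042]
    - [0.056,-0.001,0.052]
    - [0.064,-0.001,0.062]
    - [0.07,-0.002,0.072]
    - [0.076,-0.002,0.081]
  dr:
    - [0,-5,0]
    - [0,-9.5,0]
    - [0,-14.5,0]
    - [0,-19.5,0]
    - [0,-24,0]
    - [0,-29,0]
    - [0,-34,0]
    - [0,-38.5,0]

```text
time: 16.67
tool_pos: [0.2826, 0.1419, 0.1655]
tool_rot: [3.137, 0.41, 2.343]
contact_force: [-0.8, -0.5, -4.2]
opening: 0.0136
grip_force: 50.0
```

```bash
python3 - <<'E'
from plan import *
from cell import read_camera
from nuts import nuts
F=np.r_[np.cos(np.radians(-45)),np.sin(np.radians(-45)),0]
c=read_camera("top");np.savez("pics/top8.npz",**c);nuts("top",c)
c=read_camera("scene");nuts("scene",c)
rows(lin((sp,-45,th),([.506,.12,.19],-45,10),8))
E
```

```text
16.6667 [0.2826 0.1419 0.1655] [3.13705926 0.4103513  2.34333654] [ 0.662 -0.003  2.143 -0.488  1.006  0.154]
spout [0.3832 0.0382 0.1989] heading -45.3 pitch 16.5 tilt 16.54 time 16.6667 open 0.013594556908022616 F [-0.8 -0.5 -4.2]
top jar [(24, [312.0, 226.0], [0.493, -0.021, 0.023]), (93, [327.0, 230.0], [0.476, -0.063, 0.031])]
scene jar []
travel [[-0.002, 0.018, 0.004], [-0.005, 0.036, 0.009], [-0.007, 0.054, 0.014], [-0.009, 0.072, 0.018], [-0.012, 0.09, 0.023], [-0.014, 0.108, 0.027], [-0.017, 0.126, 0.032], [-0.019, 0.144, 0.036]]
dr [[-0.3, -0.8, -0.1], [-0.3, -1.6, -0.1], [-0.4, -2.4, -0.1], [-0.4, -3.3, -0.1], [-0.4, -4.1, -0.1], [-0.4, -4.9, -0.1], [-0.4, -5.7, -0.1], [-0.4, -6.5, -0.1]]
q end [ 0.71  0.32  1.88 -0.64  0.99  0.3 ]
```

```bash
python3 - <<'E'
import numpy as np,cv2
c=dict(np.load("pics/top8.npz"))["color"]
cv2.imwrite("pics/p8.png",np.hstack([cv2.resize(c[190:270,270:370],(400,320),interpolation=cv2.INTER_CUBIC),cv2.resize(c[150:310,190:390],(400,320))]))
E
```

```text
(no output)
```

View pics/p8.png

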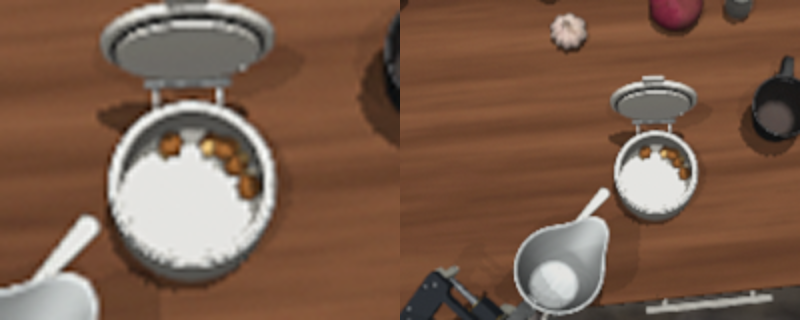

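All five nuts lie in the jar, between (170,145) and (247,185) in the left crop, and the jug is empty. I'm taking the jug back to its old place.

Call:
arm_command:
  fingers: [1,1,1,1,1,1,1,1]
  travel:
    - [-0.002,0.018,0.004]
    - [-0.005,0.036,0.009]
    - [-0.007,0.054,0.014]
    - [-0.009,0.072,0.018]
    - [-0.012,0.09,0.023]
    - [-0.014,0.108,0.027]
    - [-0.017,0.126,0.032]
    - [-0.019,0.144,0.036]
  dr:
    - [0,-1,0]
    - [0,-1.5,0]
    - [0,-2.5,0]
    - [0,-3,0]
    - [0,-4,0]
    - [-0.4,-5,0]
    - [-0.4,-5.5,0]
    - [-0.4,-6.5,0]

```text
time: 17.43
tool_pos: [0.4099, 0.2192, 0.1399]
tool_rot: [3.134, 0.519, 2.342]
contact_force: [-0.3, 0.2, -4.0]
opening: 0.0138
grip_force: 50.0
```

```bash
python3 - <<'E'
from plan import *
rows(lin((sp,-45,th),([.62,.19,.16],-45.5,2),8))
E
```

```text
17.4333 [0.4099 0.2192 0.1399] [3.13406765 0.51940776 2.34248995] [ 0.699  0.321  1.878 -0.631  0.995  0.291]
spout [0.5073 0.1186 0.1889] heading -45.3 pitch 10.3 tilt 10.29 time 17.4333 open 0.013788756731574174 F [-0.3  0.2 -4. ]
travel [[-0.001, 0.016, 0.008], [-0.002, 0.032, 0.015], [-0.002, 0.049, 0.023], [-0.003, 0.065, 0.03], [-0.004, 0.082, 0.038], [-0.005, 0.098, 0.046], [-0.006, 0.114, 0.053], [-0.007, 0.131, 0.061]]
dr [[-0.2, -1.0, -0.1], [-0.2, -2.1, -0.0], [-0.2, -3.1, 0.0], [-0.2, -4.1, 0.1], [-0.1, -5.2, 0.1], [-0.1, -6.2, 0.2], [-0.1, -7.2, 0.2], [-0.1, -8.3, 0.3]]
q end [ 0.73  0.63  1.59 -0.79  1.04  0.41]
```

Call:
arm_command:
  fingers: [1,1,1,1,1,1,1,1]
  travel:
    - [-0.001,0.016,0.008]
    - [-0.002,0.032,0.015]
    - [-0.002,0.049,0.023]
    - [-0.003,0.065,0.03]
    - [-0.004,0.082,0.038]
    - [-0.005,0.098,0.046]
    - [-0.006,0.114,0.053]
    - [-0.007,0.131,0.061]
  dr:
    - [0,-1,0]
    - [0,-2,0]
    - [0,-3,0]
    - [0,-4,0]
    - [0,-5,0]
    - [0,-6,0]
    - [0,-7,0]
    - [0,-8,0]

```text
time: 18.1
tool_pos: [0.529, 0.285, 0.0912]
tool_rot: [3.134, 0.659, 2.341]
contact_force: [0.8, 0.7, -3.0]
opening: 0.0135
grip_force: 50.0
```

```bash
python3 - <<'E'
from plan import *
rows(lin((sp,h,th),([.625,.192,.095],-45.5,0),6))
E
```

```text
18.1 [0.529  0.285  0.0912] [3.13403766 0.65919659 2.34119767] [ 0.724  0.628  1.589 -0.787  1.042  0.404]
spout [0.6206 0.1902 0.1592] heading -45.3 pitch 2.3 tilt 2.29 time 18.1 open 0.013543878893356088 F [ 0.8  0.7 -3. ]
travel [[0.006, 0.001, 0.01], [0.013, 0.002, 0.019], [0.02, 0.002, 0.029], [0.026, 0.003, 0.038], [0.032, 0.004, 0.048], [0.039, 0.005, 0.058]]
dr [[-0.2, -0.4, 0.2], [-0.1, -0.8, 0.2], [-0.1, -1.1, 0.2], [-0.1, -1.5, 0.2], [-0.1, -1.9, 0.2], [-0.1, -2.3, 0.3]]
q end [ 0.74  0.75  1.62 -0.9   0.96  0.57]
```

Call:
arm_command:
  fingers: [1,1,1,1,1,1,1,1]
  travel:
    - [0.006,0.001,0.01]
    - [0.013,0.002,0.019]
    - [0.02,0.002,0.029]
    - [0.026,0.003,0.038]
    - [0.032,0.004,0.048]
    - [0.039,0.005,0.058]
    - [0.039,0.005,0.058]
    - [0.039,0.005,0.058]
  dr:
    - [0,0,0]
    - [0,-0.5,0]
    - [0,-1,0]
    - [0,-1.5,0]
    - [0,-2,0]
    - [0,-2.3,0]
    - [0,-2.3,0]
    - [0,-2.3,0]

```text
time: 18.77
tool_pos: [0.5353, 0.2854, 0.0214]
tool_rot: [3.134, 0.699, 2.342]
contact_force: [1.3, -0.5, -3.0]
opening: 0.0138
grip_force: 50.0
```

```bash
python3 - <<'E'
from plan import *
from cell import read_camera
from jug import jug
c=read_camera("top");print(jug(c,(.57,.25)))
W=cloud(c);m=(np.hypot(W[...,0]-.568,W[...,1]-.249)<.058)&(W[...,2]>.07);print("rim z",np.percentile(W[m][:,2],[10,50,90]))
rows(lin((sp,h,th),(sp-[0,0,.005],-45.5,0),4))
E
```

```text
18.7667 [0.5353 0.2854 0.0214] [3.1342164  0.69933993 2.34198348] [ 0.736  0.752  1.616 -0.897  0.966  0.567]
spout [0.625  0.1927 0.0946] heading -45.3 pitch -0.0 tilt 0.25 time 18.7667 open 0.013840121775550242 F [ 1.3 -0.5 -3. ]
(array([0.569 , 0.2506]), np.float64(0.0508), np.float64(-0.782), {'hx': (np.float64(-0.0939), np.float64(-0.0642)), 'hy': (np.float64(-0.0241), np.float64(0.0272)), 'tip': np.float64(0.079)})
rim z [0.07359152 0.08516321 0.09099231]
travel [[0.001, 0.0, 0.001], [0.002, 0.0, 0.002], [0.002, 0.001, 0.003], [0.003, 0.001, 0.004]]
dr [[-0.2, 0.0, 0.2], [-0.1, 0.0, 0.2], [-0.1, 0.0, 0.3], [-0.1, 0.0, 0.3]]
q end [ 0.74  0.76  1.62 -0.9   0.96  0.58]
```

Still about 2.6 mm up with the weight on the hand, so I'll lower 1 mm per row until it touches.

Call:
arm_command:
  fingers: [1,1,1,1]
  travel:
    - [0.001,0,0.001]
    - [0.002,0,0.002]
    - [0.002,0,0.002]
    - [0.002,0,0.002]
  dr:
    - [0,0,0]
    - [0,0,0]
    - [0,0,0]
    - [0,0,0]

```text
time: 19.15
tool_pos: [0.5355, 0.2868, 0.0195]
tool_rot: [3.131, 0.701, 2.342]
contact_force: [0.3, 0.0, -1.0]
opening: 0.0131
grip_force: 50.0
```

Call:
arm_command:
  fingers: [1,1,0.6,0.3,0,-0.5,-1,-1]
  travel:
    - [0,0,0]
    - [0,0,0]
    - [0,0,0]
    - [0,0,0]
    - [0,0,0]
    - [0,0,0]
    - [0,0,0]
    - [0,0,0]
  dr:
    - [0,0,0]
    - [0,0,0]
    - [0,0,0]
    - [0,0,0]
    - [0,0,0]
    - [0,0,0]
    - [0,0,0]
    - [0,0,0]
  squeeze: 10

```text
time: 19.82
tool_pos: [0.5353, 0.2868, 0.0189]
tool_rot: [3.132, 0.7, 2.342]
contact_force: [0.5, 0.2, 0.5]
opening: 0.0469
grip_force: 0.0
```

Call:
arm_command:
  fingers: [-1,-1,-1,-1,-1,-1,-1,-1]
  travel:
    - [0,0,0]
    - [0,0,0]
    - [0,0,0]
    - [0,0,0]
    - [0,0,-0.01]
    - [0,0,-0.03]
    - [0,0,-0.06]
    - [0,0,-0.1]
  dr:
    - [0,0,0]
    - [0,0,0]
    - [0,0,0]
    - [0,0,0]
    - [0,0,0]
    - [0,0,0]
    - [0,0,0]
    - [0,0,0]

```text
time: 20.48
tool_pos: [0.4885, 0.3312, 0.0949]
tool_rot: [3.137, 0.7, 2.343]
contact_force: [1.2, -0.2, 0.5]
opening: 0.0915
grip_force: 0.0
```

```bash
python3 - <<'E'
from log import *
from fk import *
from cell import read_camera
from jug import jug
print(s['opening'])
c=read_camera("top");np.savez("pics/top9.npz",**c);print(jug(c,(.57,.25)))
W=cloud(c)
m=(np.hypot(W[...,0]-.4545,W[...,1]+.031)<.09)&(W[...,2]>.096)&(W[...,2]<.106);print("jar",circ(W[m][:,:2]),W[m].mean(0))
d=dict(np.load("pics/top0.npz"));W0=cloud(d);m=(np.hypot(W0[...,0]-.53,W0[...,1]+.035)<.08)&(W0[...,2]>.125)&(W0[...,2]<.3)
for V in(W0,W):
    m=(np.hypot(V[...,0]-.53,V[...,1]+.035)<.08)&(V[...,2]>.125)&(V[...,2]<.3);p=V[m];print(len(p),p.mean(0).round(4),p.min(0).round(4),p.max(0).round(4))
# lid push path: closed fist contact at outer face radius rho from hinge
jc=np.array([.4545,-.031]);a=-.06;u=np.r_[np.cos(a),np.sin(a),0];H=np.r_[jc,0]+u*.068+[0,0,.1035]
print("hinge",H.round(4))
q0=np.array(s['qpos'])
for yawadd in(0,np.pi/2):
  q=np.array([-.1,.3,1.5,0,1.4,-1.6+yawadd])
  for ph in np.radians([105,90,70,50,30,10,0,-3]):
    # lid direction from hinge: -u*cos+z*sin ; outer normal: u*sin+z*cos
    dirv=-u*np.cos(ph)+np.r_[0,0,np.sin(ph)];nrm=u*np.sin(ph)+np.r_[0,0,np.cos(ph)]
    P=H+dirv*.105+nrm*.008
    lean=np.degrees(ph)*.5   # tool tilts: tool z = toward robot & down when lid is up
    l=np.radians(lean);z=-u*np.sin(l)+np.r_[0,0,-np.cos(l)]
    y=np.r_[-u[1],u[0],0];y=y if yawadd==0 else np.cross(z,y)
    R=np.c_[np.cross(y,z),y,z]
    q,e=ik(P+z*.03,R,q);print(round(np.degrees(ph)),P.round(3),lean,q.round(2),round(e,4))
E
```

```text
20.4833 [0.4885 0.3312 0.0949] [3.13686688 0.70007054 2.34349786] [ 0.849  0.656  1.549 -0.786  1.14   0.491]
0.09148838222489286
(array([0.5689, 0.2526]), np.float64(0.0509), np.float64(-0.805), {'hx': (np.float64(-0.0934), np.float64(-0.0656)), 'hy': (np.float64(-0.0067), np.float64(0.0084)), 'tip': np.float64(0.0785)})
jar (array([ 0.45409413, -0.0321822 ]), np.float64(0.05325200266834649)) [ 0.45590935 -0.03310051  0.10111289]
715 [ 0.5293 -0.0361  0.1903] [ 0.5151 -0.091   0.1257] [0.5476 0.0186 0.2426]
716 [ 0.5293 -0.0359  0.1905] [ 0.5157 -0.0911  0.1263] [0.5469 0.0186 0.2436]
hinge [ 0.5224 -0.0351  0.1035]
105 [ 0.557 -0.037  0.203] 52.50000000000001 [-0.16  1.03  0.64 -0.11  2.38 -1.71] 0.0
90 [ 0.53  -0.036  0.208] 45.0 [-0.17  0.87  0.88 -0.09  2.17 -1.7 ] 0.0
70 [ 0.494 -0.033  0.205] 35.0 [-0.18  0.69  1.16 -0.07  1.9  -1.69] 0.0
50 [ 0.461 -0.031  0.189] 25.0 [-0.19  0.53  1.41 -0.06  1.63 -1.7 ] 0.0
30 [ 0.436 -0.03   0.163] 14.999999999999998 [-0.21  0.4   1.65 -0.04  1.35 -1.71] 0.0
10 [ 0.421 -0.029  0.13 ] 5.0 [-0.24  0.32  1.86 -0.02  1.04 -1.74] 0.0
0 [ 0.418 -0.029  0.111] 0.0 [-0.25  0.3   1.96 -0.    0.88 -1.76] 0.0
-3 [ 0.417 -0.029  0.106] -1.5000000000000002 [-0.26  0.29  1.99  0.01  0.83 -1.77] 0.0
105 [ 0.557 -0.037  0.203] 52.50000000000001 [-0.16  1.03  0.64 -0.11  2.38 -0.14] 0.0
90 [ 0.53  -0.036  0.208] 45.0 [-0.17  0.87  0.88 -0.09  2.17 -0.13] 0.0
70 [ 0.494 -0.033  0.205] 35.0 [-0.18  0.69  1.16 -0.07  1.9  -0.12] 0.0
50 [ 0.461 -0.031  0.189] 25.0 [-0.19  0.53  1.41 -0.06  1.63 -0.13] 0.0
30 [ 0.436 -0.03   0.163] 14.999999999999998 [-0.21  0.4   1.65 -0.04  1.35 -0.14] 0.0
10 [ 0.421 -0.029  0.13 ] 5.0 [-0.24  0.32  1.86 -0.02  1.04 -0.17] 0.0
0 [ 0.418 -0.029  0.111] 0.0 [-0.25  0.3   1.96 -0.    0.88 -0.19] 0.0
-3 [ 0.417 -0.029  0.106] -1.5000000000000002 [-0.26  0.29  1.99  0.01  0.83 -0.2 ] 0.0
```

The jug stands free at (0.569, 0.253) and the jar hasn't moved. Next is the lid, using the shut fingers from behind.

```bash
cat > lid.py <<'E'
from log import *
from fk import *
from scipy.spatial.transform import Slerp
a=-.06;u=np.r_[np.cos(a),np.sin(a),0];H=np.r_[.4542,-.0318,0]+u*.068+[0,0,.1035]
p0=np.array(s['tool_pos']);R0=Ro.from_euler('xyz',s['tool_rot']).as_matrix();T0=p0-R0[:,2]*.03
def contact(ph,rho,off,lean):
    ph=np.radians(ph);return H+(-u*np.cos(ph)+np.r_[0,0,np.sin(ph)])*rho+(u*np.sin(ph)+np.r_[0,0,np.cos(ph)])*off,Rg(a,-lean)
def seg(Ta,Ra,Tb,Rb,n):
    sl=Slerp([0,1],Ro.from_matrix([Ra,Rb]));return [(Ta+(np.asarray(Tb)-Ta)*i/n,sl(i/n).as_matrix()) for i in range(1,n+1)]
def rows(w):
    q=np.array(s['qpos']);tr,dr=[],[]
    for T,R in w:
        p=T+R[:,2]*.03;x,y=cmd(s,p,R);tr.append(np.round(x,3).tolist());dr.append(np.round(y,1).tolist());q,e=ik(p,R,q)
        if e>.002:print("UNREACH",T,e)
    print("travel",tr);print("dr",dr);print("q",q.round(2))
print("tip",T0.round(4),"F",np.round(s['contact_force'],1))
E
python3 - <<'E'
from lid import *
rows(seg(T0,R0,np.array([.44,.24,.36]),Rg(-.5,0),8))
E
```

```text
20.5333 [0.488  0.3377 0.1021] [3.12148764 0.69885479 2.33826517] [ 0.857  0.647  1.541 -0.783  1.146  0.489]
tip [0.4742 0.3511 0.1251] F [-0.5  4.2  4.2]
travel [[-0.022, -0.012, -0.018], [-0.043, -0.024, -0.037], [-0.065, -0.036, -0.056], [-0.087, -0.049, -0.075], [-0.109, -0.061, -0.094], [-0.131, -0.074, -0.113], [-0.153, -0.086, -0.133], [-0.175, -0.099, -0.153]]
dr [[-0.6, 5.0, -2.0], [-1.2, 10.0, -4.1], [-1.9, 15.0, -6.1], [-2.5, 19.9, -8.1], [-3.1, 24.9, -10.2], [-3.7, 29.9, -12.2], [-4.4, 34.9, -14.2], [-5.0, 39.9, -16.3]]
q [ 0.35  0.23  1.32  0.    1.6  -0.72]
```

Call:
arm_command:
  fingers: [-1,0,1,1,1,1,1,1]
  travel:
    - [-0.022,-0.012,-0.018]
    - [-0.043,-0.024,-0.037]
    - [-0.065,-0.036,-0.056]
    - [-0.087,-0.049,-0.075]
    - [-0.109,-0.061,-0.094]
    - [-0.131,-0.074,-0.113]
    - [-0.153,-0.086,-0.133]
    - [-0.175,-0.099,-0.153]
  dr:
    - [0,5,-2]
    - [-1,10,-4]
    - [-2,15,-6]
    - [-2.5,20,-8]
    - [-3,25,-10]
    - [-4,30,-12]
    - [-4.5,35,-14]
    - [-5,40,-16]
  squeeze: 10

```text
time: 21.2
tool_pos: [0.4414, 0.2364, 0.3275]
tool_rot: [-3.14, -0.005, 2.639]
contact_force: [0.8, 0.6, -0.9]
opening: 0.0494
grip_force: 0.0
```

```bash
python3 - <<'E'
from lid import *
w=seg(T0,R0,np.array([.61,-.038,.34]),Rg(a,-40),11);rows(w[:8])
rows(w[8:])
E
```

```text
21.2 [0.4414 0.2364 0.3275] [-3.14011752 -0.00486636  2.63892184] [ 0.337  0.231  1.321  0.003  1.594 -0.731]
tip [0.4416 0.2364 0.3575] F [ 0.8  0.6 -0.9]
travel [[-0.024, -0.015, 0.001], [-0.047, -0.03, 0.003], [-0.071, -0.045, 0.004], [-0.095, -0.06, 0.005], [-0.118, -0.075, 0.006], [-0.142, -0.091, 0.007], [-0.166, -0.106, 0.008], [-0.19, -0.121, 0.008]]
dr [[0.8, 3.6, -2.2], [1.6, 7.1, -4.4], [2.4, 10.6, -6.6], [3.2, 14.2, -8.8], [4.0, 17.8, -11.0], [4.8, 21.3, -13.3], [5.6, 24.8, -15.5], [6.4, 28.4, -17.7]]
q [-0.08  0.72  0.68  0.03  2.25 -1.45]
UNREACH [ 0.61  -0.038  0.34 ] 0.020671683358636783
travel [[-0.214, -0.137, 0.009], [-0.238, -0.152, 0.009], [-0.262, -0.168, 0.01]]
dr [[7.2, 31.9, -19.9], [8.0, 35.5, -22.1], [8.8, 39.0, -24.3]]
q [-0.16  1.05  0.11 -0.13  2.66 -1.76]
```

Call:
arm_command:
  fingers: [1,1,1,1,1,1,1,1]
  travel:
    - [-0.024,-0.015,0.001]
    - [-0.047,-0.03,0.003]
    - [-0.071,-0.045,0.004]
    - [-0.095,-0.06,0.005]
    - [-0.118,-0.075,0.006]
    - [-0.142,-0.091,0.007]
    - [-0.166,-0.106,0.008]
    - [-0.19,-0.121,0.008]
  dr:
    - [1,3.5,-2]
    - [1.5,7,-4.5]
    - [2.5,10.5,-6.5]
    - [3,14,-9]
    - [4,18,-11]
    - [5,21.5,-13.5]
    - [5.5,25,-15.5]
    - [6.5,28.5,-17.5]

```text
time: 21.87
tool_pos: [0.5501, 0.0372, 0.3173]
tool_rot: [-3.1, -0.513, 2.937]
contact_force: [1.7, 0.1, -0.7]
opening: 0.0007
grip_force: 0.0
```

```bash
python3 - <<'E'
from lid import *
Tm,Rm=np.array([.61,-.038,.31]),Rg(a,-35)
Tb,Rb=contact(103,.108,.05,38);print(Tb)
rows(seg(T0,R0,Tm,Rm,4)+seg(Tm,Rm,Tb,Rb,4))
E
```

```text
21.8667 [0.5501 0.0372 0.3173] [-3.09999219 -0.51295945  2.93689336] [-0.083  0.722  0.679  0.023  2.254 -1.45 ]
tip [0.5647 0.0355 0.3434] F [ 1.7  0.1 -0.7]
[ 0.59495947 -0.04025572  0.19748441]
travel [[-0.016, -0.016, 0.001], [-0.033, -0.032, 0.001], [-0.049, -0.048, 0.002], [-0.065, -0.064, 0.002], [-0.076, -0.064, 0.029], [-0.086, -0.064, 0.055], [-0.096, -0.065, 0.081], [-0.106, -0.065, 0.107]]
dr [[0.5, 1.4, -1.8], [1.0, 2.7, -3.6], [1.5, 4.1, -5.4], [2.0, 5.4, -7.1], [2.1, 6.2, -7.1], [2.1, 7.0, -7.1], [2.2, 7.7, -7.1], [2.2, 8.4, -7.1]]
q [-0.16  0.95  0.67 -0.08  2.17 -1.69]
```

Call:
arm_command:
  fingers: [1,1,1,1,1,1,1,1]
  travel:
    - [-0.016,-0.016,0.001]
    - [-0.033,-0.032,0.001]
    - [-0.049,-0.048,0.002]
    - [-0.065,-0.064,0.002]
    - [-0.076,-0.064,0.029]
    - [-0.086,-0.064,0.055]
    - [-0.096,-0.065,0.081]
    - [-0.106,-0.065,0.107]
  dr:
    - [0.5,1.5,-2]
    - [1,2.5,-3.5]
    - [1.5,4,-5.5]
    - [2,5.5,-7]
    - [2,6,-7]
    - [2,7,-7]
    - [2,7.5,-7]
    - [2,8.5,-7]

```text
time: 22.53
tool_pos: [0.576, -0.0379, 0.173]
tool_rot: [3.14, -0.662, 3.078]
contact_force: [-0.0, 0.3, 0.5]
opening: 0.0009
grip_force: 0.0
```

```bash
python3 - <<'E'
from lid import *
# sweep: lid angle 100 -> 60, contact offset 10 mm minus overshoot
w=[]
for ph,off in((103,.035),(103,.02),(100,.014),(94,.014),(88,.014),(82,.014),(76,.014),(70,.014)): w.append(contact(ph,.106,off,.4*ph))
rows(w)
E
```

```text
22.5333 [ 0.576  -0.0379  0.173 ] [ 3.14002558 -0.66177518  3.07812244] [-0.163  0.95   0.68  -0.072  2.17  -1.689]
tip [ 0.5944 -0.0392  0.1967] F [-0.   0.3  0.5]
travel [[0.014, -0.001, 0.007], [0.028, -0.001, 0.013], [0.038, -0.001, 0.018], [0.047, -0.001, 0.022], [0.056, -0.001, 0.028], [0.064, -0.002, 0.034], [0.071, -0.002, 0.041], [0.077, -0.002, 0.049]]
dr [[0.2, 3.3, -0.2], [0.2, 3.3, -0.2], [0.2, 2.1, -0.2], [0.2, -0.3, -0.2], [0.2, -2.7, -0.2], [0.2, -5.1, -0.2], [0.2, -7.5, -0.2], [0.2, -9.9, -0.2]]
q [-0.18  0.62  1.23 -0.06  1.78 -1.69]
```

Call:
arm_command:
  fingers: [1,1,1,1,1,1,1,1]
  travel:
    - [0.014,0,0.007]
    - [0.028,0,0.013]
    - [0.038,-0.001,0.018]
    - [0.047,-0.001,0.022]
    - [0.056,-0.001,0.028]
    - [0.064,-0.002,0.034]
    - [0.071,-0.002,0.041]
    - [0.077,-0.002,0.049]
  dr:
    - [0,3,0]
    - [0,3,0]
    - [0,2,0]
    - [0,0,0]
    - [0,-2.5,0]
    - [0,-5,0]
    - [0,-7.5,0]
    - [0,-10,0]

```text
time: 23.2
tool_pos: [0.4854, -0.0339, 0.1834]
tool_rot: [3.141, -0.483, 3.078]
contact_force: [0.1, 0.2, -0.1]
opening: 0.0006
grip_force: 0.4
```

```bash
cat > lidang.py <<'E'
from lid import *
from cell import read_camera
def ang():
    for n in("top","scene"):
        W=cloud(read_camera(n));d=W-H;x=-(d@u);y=d@np.r_[-u[1],u[0],0];z=d[...,2]
        m=(abs(y)<.05)&(np.hypot(x,z)<.125)&(np.hypot(x,z)>.03)&(z>-.003+.0)&(z<.16)
        t=np.degrees(np.arctan2(z[m],x[m]));print(n,m.sum(),"ang pct",np.percentile(t,[5,25,50,75,95]).round(1) if m.sum() else None)
E
python3 - <<'E'
from lidang import *
ang()
w=[contact(ph,.106,.013,.4*ph) for ph in(64,57,50,43,36,29,22,15)]
rows(w)
E
```

```text
23.2 [ 0.4854 -0.0339  0.1834] [ 3.14055782 -0.48303945  3.0779319 ] [-0.187  0.611  1.228 -0.057  1.783 -1.692]
tip [ 0.4993 -0.0348  0.2099] F [ 0.1  0.2 -0.1]
top 35 ang pct [-2.7 -0.9  0.2 71.7 75.4]
scene 0 ang pct None
travel [[0.007, 0.0, 0.01], [0.014, 0.0, 0.02], [0.02, 0.0, 0.031], [0.024, 0.0, 0.043], [0.026, -0.0, 0.055], [0.028, -0.0, 0.067], [0.028, -0.0, 0.08], [0.026, -0.0, 0.092]]
dr [[0.2, -2.1, -0.2], [0.2, -4.9, -0.2], [0.1, -7.7, -0.2], [0.1, -10.5, -0.2], [0.1, -13.3, -0.2], [0.1, -16.1, -0.2], [0.1, -18.9, -0.2], [0.1, -21.7, -0.2]]
q [-0.24  0.31  1.83 -0.02  1.1  -1.74]
```

Call:
arm_command:
  fingers: [1,1,1,1,1,1,1,1]
  travel:
    - [0.007,0,0.01]
    - [0.014,0,0.02]
    - [0.02,0,0.031]
    - [0.024,0,0.043]
    - [0.026,0,0.055]
    - [0.028,0,0.067]
    - [0.028,0,0.08]
    - [0.026,0,0.092]
  dr:
    - [0,-2,0]
    - [0,-5,0]
    - [0,-7.5,0]
    - [0,-10.5,0]
    - [0,-13.5,0]
    - [0,-16,0]
    - [0,-19,0]
    - [0,-21.5,0]

```text
time: 23.97
tool_pos: [0.42, -0.0298, 0.1136]
tool_rot: [3.141, -0.11, 3.077]
contact_force: [0.5, -0.2, 0.2]
opening: 0.0005
grip_force: 0.2
```

```bash
python3 - <<'E'
from lidang import *
ang()
w=[contact(ph,.106,off,max(.4*ph,0)) for ph,off in((11,.013),(8,.012),(5,.011),(2,.010),(0,.009),(0,.007),(0,.005))]
rows(w)
E
```

```text
23.9667 [ 0.42   -0.0298  0.1136] [ 3.14081981 -0.10986281  3.07740843] [-0.238  0.317  1.822 -0.02   1.111 -1.735]
tip [ 0.4232 -0.0301  0.1435] F [ 0.5 -0.2  0.2]
top 67 ang pct [21.7 22.8 23.8 24.7 26.2]
scene 74 ang pct [ 9.4 19.8 21.6 23.1 25.1]
travel [[0.001, 0.0, 0.007], [0.001, 0.0, 0.014], [0.001, 0.0, 0.02], [0.001, 0.0, 0.027], [0.0, 0.0, 0.031], [0.0, 0.0, 0.033], [-0.0, 0.0, 0.035]]
dr [[0.1, -1.9, -0.2], [0.1, -3.1, -0.2], [0.1, -4.3, -0.2], [0.1, -5.5, -0.2], [0.1, -6.3, -0.2], [0.1, -6.3, -0.2], [0.1, -6.3, -0.2]]
q [-0.25  0.3   1.97 -0.    0.87 -1.77]
```

The lid is following at about 20°. I'm pressing it shut.

Call:
arm_command:
  fingers: [1,1,1,1,1,1,1,1]
  travel:
    - [0.001,0,0.007]
    - [0.001,0,0.014]
    - [0.001,0,0.02]
    - [0.001,0,0.025]
    - [0,0,0.029]
    - [0,0,0.031]
    - [0,0,0.032]
    - [0,0,0.033]
  dr:
    - [0,-2,0]
    - [0,-3,0]
    - [0,-4.5,0]
    - [0,-5.5,0]
    - [0,-6.5,0]
    - [0,-6.5,0]
    - [0,-6.5,0]
    - [0,-6.5,0]

```text
time: 24.73
tool_pos: [0.4174, -0.0298, 0.0827]
tool_rot: [3.141, 0.001, 3.077]
contact_force: [-8.9, 2.0, 30.1]
opening: 0.0003
grip_force: 14.9
```

Call:
arm_command:
  fingers: [1,1,1,1]
  travel:
    - [0,0,0.001]
    - [0,0,0.002]
    - [0,0,0.003]
    - [0,0,0.003]
  dr:
    - [0,0,0]
    - [0,0,0]
    - [0,0,0]
    - [0,0,0]

```text
time: 25.07
tool_pos: [0.4177, -0.0299, 0.0822]
tool_rot: [3.141, 0.003, 3.078]
contact_force: [-15.6, 4.2, 49.3]
opening: 0.0005
grip_force: 25.0
```

Call:
arm_command:
  fingers: [1,1,1,1,1,1,1,1]
  travel:
    - [0,0,-0.005]
    - [0,0,-0.015]
    - [0,0,-0.04]
    - [0,0,-0.07]
    - [0,0,-0.1]
    - [0,0,-0.13]
    - [0,0,-0.15]
    - [0,0,-0.15]
  dr:
    - [0,0,0]
    - [0,0,0]
    - [0,0,0]
    - [0,0,0]
    - [0,0,0]
    - [0,0,0]
    - [0,0,0]
    - [0,0,0]

```text
time: 25.73
tool_pos: [0.4189, -0.0304, 0.2328]
tool_rot: [-3.141, 0.009, 3.077]
contact_force: [1.7, -0.0, 0.2]
opening: 0.0006
grip_force: 0.0
```

```bash
python3 - <<'E'
from lidang import *
from jug import jug
c=read_camera("top");W=cloud(c);print(s['contact_force'])
S=read_camera("scene");V=cloud(S)
for nm,X in(("top",W),("scene",V)):
    d=X-H;x=-(d@u);y=d@np.r_[-u[1],u[0],0];z=X[...,2]
    m=(abs(y)<.06)&(x>.005)&(x<.145)&(z>.095)&(z<.135);
    if m.sum()>20:
        A=np.c_[x[m],y[m],np.ones(m.sum())];k=np.linalg.lstsq(A,z[m],rcond=None)[0];print(nm,m.sum(),"slope",k.round(4),"edge z x>.11",np.median(z[m&(x>.11)]) if (m&(x>.11)).any() else None,"near",np.median(z[m&(x<.04)]))
try: print(jug(c,(.57,.25)))
except Exception as e: print(e)
cv2.imwrite("pics/end.png",np.hstack([cv2.resize(c["color"][130:300,170:420],(400,272)),cv2.resize(S["color"][150:320,170:420],(400,272))]))
E
```

```text
25.7333 [ 0.4189 -0.0304  0.2328] [-3.14080157  0.00873986  3.07699263] [-2.560e-01  1.100e-01  1.726e+00  1.000e-03  1.297e+00 -1.763e+00]
tip [ 0.4187 -0.0304  0.2628] F [ 1.7 -0.   0.2]
[ 1.70531875 -0.00327209  0.20565003]
top 214 slope [-0.0463 -0.0061  0.1161] edge z x>.11 0.11072217645133725 near nan
scene 508 slope [ 0.0186 -0.0883  0.1106] edge z x>.11 0.10362919522113079 near 0.1096387225147745
(array([0.5688, 0.2525]), np.float64(0.0508), np.float64(-0.804), {'hx': (np.float64(-0.0937), np.float64(-0.0654)), 'hy': (np.float64(-0.0071), np.float64(0.0088)), 'tip': np.float64(0.0789)})
  return _methods._mean(a, axis=axis, dtype=dtype,
  ret = ret.dtype.type(ret / rcount)
```

View pics/end.png

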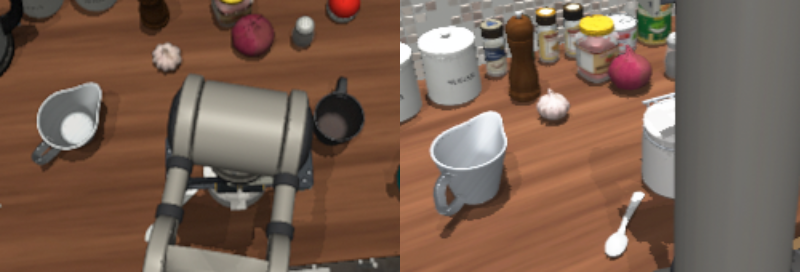

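The jug stands empty at (70,125), the bystanders are in place, and the lid is down on the jar. Its free edge reads 0.1107 m, against 0.111 m when shut.

```bash
python3 -c "
from cell import *
print(hand_in())"
```

```text
the job is handed in; nothing more can be done
None
```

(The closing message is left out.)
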